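# Put fragile clay figurines into the drying box

## Robot

A 7-joint arm with a two-finger parallel gripper is mounted at the origin on the work surface. World frame = base frame: x ahead of the robot, y to its left, z up, the work surface at z = 0. Lengths are in m, angles in rad, forces in N, time in s.
With the tool pointing down it reaches from about 0.425 to 0.825 m from the base axis. Payload 3.6 kg.
Tool frame: the origin (TCP) lies on the centre line of the jaws, within the pads' length; the fingertips stand 8 mm ahead of it and the grasp point (between the pads) lies 11 mm behind it; z points along the fingers, y is the line along which they close (so a half turn about z gives the same grasp; the last joint's range is limited). The gripper opens to 85 mm and grips with 20 to 120 N. Pads are 22 mm wide; open, the fingers measure 114 mm over their backs; the gripper's body (76 mm by 85 mm) begins 54 mm behind the grasp point. The pads swing forward as they close: fully open they stand 13 mm farther back than shut.
Start: joints at [1.212, 0.615, -0.013, 1.423, 0.008, 1.103, -0.04], TCP at [0.212, -0.615, 0.239] pointing down, gripper open.
Joint ranges: [-3.12, 3.12], [-0.3, 2.06], [-1.34, 1.32], [0.26, 2.42], [-1.36, 4.5], [0.01, 1.98], [-2.84, 2.84]. Speed limits (rad/s): [2.79, 2.79, 3.14, 3.14, 3.14, 3.14, 3.14].

## Interface

Orientations are given as a unit quaternion [x, y, z, w].
In Python, from bench import * gives the robot as it stands. The module is installed in compiled form; this text tells all that it offers.
- The arm moves only by the tool move_arm, never from a script. Its argument "steps" is a list that holds one entry, the list of rows, each a list of 4 numbers: the shift along the tool's x, y, z in m, then the turn about the tool's z in degrees. In form: [[[x, y, z, roll], ...]]. A call has 1 to 10 rows; each row is the pose to reach, as a shift and turn from the pose commanded when the call began, along the tool's axes at that moment; what a row does not reach only later rows make up. A row lasts 1/12 s, in which the tool goes at most 41.7 mm and 7.16 degrees, less where a joint would pass 70% of its speed; a pose out of reach is approached as far as the arm can. A call with a gripper value outside its range is refused whole. "claw" is the opening, from 0 (shut) to 1 (fully open), set as the call begins (left out, the last holds). The fingers move at their own pace and stop on an object; "grip_force" is the grip in N (left out, the last holds). Time passes only in rows, so rows that repeat a pose let the fingers close. It gives the time, the measured TCP pose, the force, the opening and the grip force at its end, in the units of the state.
- get_obs(): the state, without advancing time (a new reading comes with each control period).
- get_image(name): name is "side" or "top" or "wrist"; returns a dict with "img" (480x640x3 uint8, red, green, blue), "fx", "fy", "cx", "cy" (pixels), "distortion" ([k1, k2, p1, p2, k3] as OpenCV has them; the pictures are not rectified), "R" (3x3) and "t" (3): a world point X has camera coordinates R X + t. Camera axes: x right, y down, z forward; pixel columns grow to the right and rows downward; lengths in m; the calibration is good to about 2 mm. A picture is of the moment at which its call begins. There is no depth.
- finish_job(): hands the job in; it is judged then, once.
The state is a dict: "t": time; "joint_positions": joint angles; "dq": joint speeds; "joint_efforts": joint torques, N m; "tool_pos": TCP position; "tcp_rot": TCP orientation; "contact_force": force on the tool from outside, world axes, zero at the start; "torque": the same for the moment, N m; "finger_gap": finger opening in m; "finger_force": force on a finger pad.
Only numpy, scipy, OpenCV 4.12 (cv2) and the standard library are available. Lean on these libraries where they do the work, as an engineer would, in place of code of your own. Each camera call takes 0.05 s, during which the arm holds its last target. There are 200 camera calls.

## Task

Put all the fragile unfired clay figurines away in the drying box: swing the latch lever aside, pull the tray fully out, stand every figurine upright on the tray inside its rim, then slide the tray fully home and swing the latch back to lock it. The raw clay breaks easily, so hold the figurines with the lightest grip (never more than 25 N on a finger), set them down softly instead of dropping or pressing them, and move the tray smoothly without jerking or slamming it. Leave everything else on the bench where it is.

Things in the scene. Friction and masses are not known exactly. Their poses are not given: they have to be found in the camera images.
- dry_box: the drying box, fixed: wooden frame with clear roof and clear back, 160 deep (x) x 310 wide (y) x 125 high, open at the front. Origin at the centre of the underside on the table, x axis points from the open front (at x = -80) to the back, y to its left as seen from the robot. Inside height above the tray floor is 104
- tray (a joint): travel of the sliding wooden tray in m: 0 = fully home in the box, 0.13 = fully out (towards the box's -x); friction about 1.5 N. While the latch is locked its tongue stops the tray after about 5 mm
- tray_floor (a point): centre of the tray floor's upper face, moves with the tray, axes as the box. Floor 80 (x) x 260 (y) inside the rim; rim 5 thick, 13 high; floor 13 above the table. Tray fully out: this point is 85 in front of the box's front. A steel upright 14 wide, 96 high above the floor, stands at x = -72, y = -125 from this point; the latch tongue catches in front of it
- tray_bar (a point): centre of the tray's horizontal steel pull bar: diameter 10, length 100 along y, 105 above the table, free below and on both sides, its two end posts at y = -50 and +50 from this point; 45 in front of the tray's rim and of the box when home
- latch (a joint): angle of the latch lever on the box's roof near its right front corner, about a vertical axis, in rad: 0 = locked (tongue in front of the tray's upright, arm pointing out to the box's front right), 1.15 = end stop, free (arm turned anticlockwise seen from above, pointing to the box's back right); the tongue is clear of the upright above 0.5. It stays where it is left
- latch_pivot (a point): point on the latch's vertical axis, top of its boss, 149 above the table
- latch_knob (a point): on the axis of the upright black round knob at the end of the latch arm, 60 from the pivot, 12 below the knob's top: diameter 16, its top 183 above the table; the steel arm's upper face is 25 below this point
- fig1: fragile unfired clay figurine, seated, terracotta coloured, identical to its fellows (fig1 to fig4; some may be absent): square base tile 50 x 50 x 10, round body 36 in diameter from 10 to 60 above the underside, small round head with pointed cap to 88 in all; 130 g. Origin at the centre of the underside, z up; stands on the table at the start
- fig2: fragile unfired clay figurine, seated, terracotta coloured, identical to its fellows (fig1 to fig4; some may be absent): square base tile 50 x 50 x 10, round body 36 in diameter from 10 to 60 above the underside, small round head with pointed cap to 88 in all; 130 g. Origin at the centre of the underside, z up; stands on the table at the start
- fig3: fragile unfired clay figurine, seated, terracotta coloured, identical to its fellows (fig1 to fig4; some may be absent): square base tile 50 x 50 x 10, round body 36 in diameter from 10 to 60 above the underside, small round head with pointed cap to 88 in all; 130 g. Origin at the centre of the underside, z up; stands on the table at the start
- fig4: fragile unfired clay figurine, seated, terracotta coloured, identical to its fellows (fig1 to fig4; some may be absent): square base tile 50 x 50 x 10, round body 36 in diameter from 10 to 60 above the underside, small round head with pointed cap to 88 in all; 130 g. Origin at the centre of the underside, z up; stands on the table at the start
- paint_jar: bystander: closed paint jar with steel cap, diameter 48, 58 high, origin at the centre of its underside; leave alone
- mould: bystander: off-white plaster mould block 56 x 46 x 41 high, origin at the centre of its underside; leave alone
- clay_pot: bystander: small open earthen pot, 60 across, 50 high, origin at the centre of its underside; leave alone
- tile_stack: bystander: stack of spare dark base tiles 52 x 53 x 50 high, origin at its underside; leave alone
There are look-alikes about, which are no part of the job. Leave any white or yellow look-alike of the fig2 alone.

How it is judged:
By the outcome, as a careful person would: the job done as asked, in the order asked, and still so for the second after the job is handed in, with the robot touching nothing.
Of fig1, fig2, fig3, fig4 only 2 to 4 are there at a start; the rules pass over those that are not, and their reading is None.
At some moment in a run one of fig1, fig2, fig3, fig4 may be knocked a few centimetres aside while the robot is not near it.
It also fails if it takes over 210 s, if anything falls off the work surface, if the arm or the gripper's body presses on something with over 40 N, if the wrist force passes 120 N, or if a joint passes its speed limit or range.

## Working session

There is one attempt and no reset: what is moved stays moved. The work goes in short steps, Python scripts to look and compute and a tool call to move; the robot and the scene stay as the last step left them, time stands still between calls to the robot, and variables do not carry over. Pictures are saved under pics/ and viewed, at most 14 in all, crops included, and the job is handed in when it is done.

Besides the shell and the picture viewer there is one more tool, called after "Call:" as name(argument=value, ...) on one line, values as JSON. move_arm: Moves the arm, as the interface text tells. Its arguments: {"type":"object","properties":{"steps":{"type":"array"},"claw":{"type":"number"},"grip_force":{"type":"number"}},"required":["steps"]}

```bash
mkdir -p pics; cat > h.py <<'E'
from bench import *
import numpy as np, cv2
def ray(c,u,v):
    K=np.array([[c["fx"],0,c["cx"]],[0,c["fy"],c["cy"]],[0,0,1.]])
    p=cv2.undistortPoints(np.array([[[u,v]]],float),K,np.array(c["distortion"],float))[0,0]
    R=np.array(c["R"]);t=np.array(c["t"])
    return -R.T@t, R.T@np.array([p[0],p[1],1.])
def onz(c,u,v,z):
    o,d=ray(c,u,v); return o+d*(z-o[2])/d[2]
def proj(c,X):
    K=np.array([[c["fx"],0,c["cx"]],[0,c["fy"],c["cy"]],[0,0,1.]])
    return cv2.projectPoints(np.array(X,float).reshape(-1,3),cv2.Rodrigues(np.array(c["R"]))[0],np.array(c["t"],float),K,np.array(c["distortion"],float))[0][:,0]
def save(c,n): cv2.imwrite("pics/"+n+".png",c["img"][:,:,::-1])
E
python3 - <<'E'
from h import *
for n in("top","side"):
    c=get_image(n); save(c,n+"0"); print(n,c["fx"],np.round(-np.array(c["R"]).T@c["t"],3),np.round(c["R"],2).tolist())
o=get_obs();print(o)
E
```

```text
top 525.1857293171631 [0.486 0.006 1.262] [[0.01, -1.0, 0.02], [-1.0, -0.01, -0.02], [0.02, -0.02, -1.0]]
side 441.54782342072633 [0.038 0.543 0.635] [[-0.75, -0.66, -0.01], [-0.39, 0.45, -0.8], [0.53, -0.6, -0.6]]
{'t': 0.1, 'joint_positions': array([ 1.21254873,  0.61585804, -0.01260826,  1.42475393,  0.00811173,
        1.10339121, -0.04042282]), 'dq': array([-6.87029270e-04, -2.57358750e-03, -8.67889553e-05, -4.02995529e-03,
        1.63355877e-03, -6.92085571e-04,  1.43743782e-05]), 'joint_efforts': array([ 1.83164841e-03, -4.70378494e+01,  2.60048015e-01, -1.71569681e+01,
        9.98706644e-03,  5.91909396e-03, -1.92606319e-05]), 'tool_pos': array([ 0.21148737, -0.61392145,  0.23822585]), 'tcp_rot': array([ 9.86270357e-01,  1.65134462e-01, -2.17150509e-04, -1.15990761e-03]), 'contact_force': array([0.62315723, 0.57491152, 0.18821923]), 'torque': array([-0.00837787, -0.02804699, -0.04875353]), 'finger_force': 0.0, 'finger_gap': 0.08537276681475324}
```

View pics/top0.png

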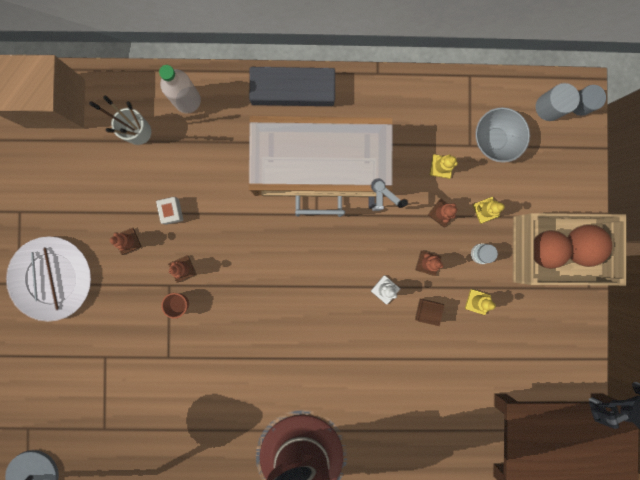

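View pics/side0.png

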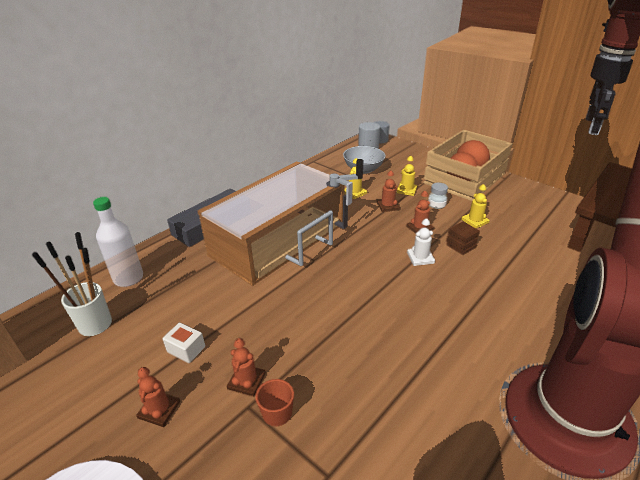

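```bash
python3 - <<'E'
from h import *
c=get_image("top"); im=c["img"][:,:,::-1]
a=cv2.resize(im[215:295,100:210],None,fx=5,fy=5,interpolation=cv2.INTER_CUBIC)[:, :400] if 0 else cv2.resize(im[225:285,105:205],(400,240),interpolation=cv2.INTER_CUBIC)
b=cv2.resize(im[140:290,370:470],(400,600),interpolation=cv2.INTER_CUBIC)
e=cv2.resize(im[170:230,285:385],(400,240),interpolation=cv2.INTER_CUBIC)
L=np.vstack([a,e,np.zeros((120,400,3),np.uint8)]); cv2.imwrite("pics/crop1.png",np.hstack([L,b]))
for nm,u,v,z in[("knob",403,202,.183),("pivot",379,186,.149),("barL",297,212,.105),("barR",344,212,.105),("barc",320,212,.105),("roofFL",249,190,.125),("roofFR",392,194,.125),("roofBL",250,121,.125),("roofBR",392,121,.125)]:
    print(nm,np.round(onz(c,u,v,z),3))
for nm,u,v in[("A",127,241),("B",183,269),("C",443,212),("D",428,263)]: print(nm,np.round(onz(c,u,v,.01),3))
E
```

```text
knob [ 0.593 -0.205  0.183]
pivot [ 0.63  -0.16   0.149]
barL [0.576 0.014 0.105]
barR [ 0.577 -0.089  0.105]
barc [ 0.576 -0.036  0.105]
roofFL [0.621 0.119 0.125]
roofFR [ 0.616 -0.192  0.125]
roofBL [0.771 0.118 0.125]
roofBR [ 0.776 -0.191  0.125]
A [0.51  0.418 0.01 ]
B [0.444 0.284 0.01 ]
C [ 0.587 -0.336  0.01 ]
D [ 0.464 -0.3    0.01 ]
```

View pics/crop1.png

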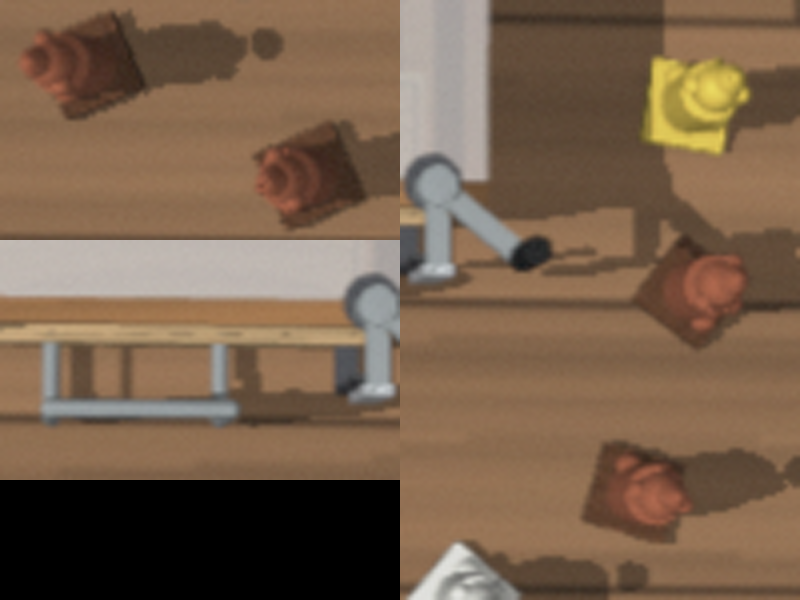

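The crop confirms four terracotta figurines on dark tiles. In the top picture they are A (125,241), B (181,269), C (445,212) and D (430,263). The ones at (443,165), (488,210) and (480,302) are yellow and the one at (386,290) is white, so I leave those alone. All four measured positions are in reach. The bar length (0.103 m) and roof size (about 0.155 x 0.31 m) match the given sizes.

```bash
cat >> h.py <<'E'
from scipy.spatial.transform import Rotation as Ro
def plan(x,y,z,az=0,mod=180):
    o=get_obs(); p=o["tool_pos"]; R=Ro.from_quat(o["tcp_rot"]).as_matrix()
    a=np.degrees(np.arctan2(R[1,1],R[0,1])); d=(az-a+mod/2)%mod-mod/2
    print("t",round(o["t"],2),"p",np.round(p,4),"yaz",round(a,1),"F",np.round(o["contact_force"],1),"shift",np.round(R.T@(np.array([x,y,z])-p),4),"roll",round(-d,1),"gap",round(o["finger_gap"],4),"ff",round(o["finger_force"],1))
E
python3 -c "
from h import *
plan(.593,-.205,.24,0)"
```

```text
t 0.15 p [ 0.2116 -0.614   0.2384] yaz -71.0 F [-0.3 -0.3  0.1] shift [ 0.4939 -0.2624 -0.0011] roll -71.0 gap 0.0857 ff 0.0
```

Call:
move_arm(steps=[[[0.035, -0.018, 0, -7], [0.07, -0.036, 0, -14], [0.105, -0.054, 0, -21], [0.14, -0.072, 0, -28], [0.175, -0.09, 0, -35], [0.21, -0.108, 0, -42], [0.245, -0.126, 0, -49], [0.28, -0.144, 0, -56], [0.315, -0.162, 0, -63], [0.35, -0.18, 0, -70]]], claw=0.8, grip_force=20)

```text
t: 0.98
tool_pos: [0.4848, -0.3288, 0.2392]
tcp_rot: [0.711, 0.703, -0.0, -0.0]
contact_force: [0.3, -0.5, -0.2]
finger_gap: 0.0681
finger_force: 0.0
```

```bash
python3 -c "
from h import *
plan(.593,-.205,.24,0)"
```

```text
t 0.98 p [ 0.4848 -0.3288  0.2392] yaz -0.7 F [ 0.3 -0.5 -0.2] shift [ 0.1251  0.1068 -0.0008] roll -0.7 gap 0.0681 ff 0.0
```

Call:
move_arm(steps=[[[0.03, 0.025, 0, -0.7], [0.06, 0.05, 0, -0.7], [0.09, 0.077, 0, -0.7], [0.115, 0.098, 0, -0.7], [0.126, 0.107, 0, -0.7], [0.126, 0.107, 0, -0.7], [0.126, 0.107, 0, -0.7]]])

```text
t: 1.57
tool_pos: [0.5927, -0.2064, 0.2388]
tcp_rot: [0.709, 0.706, -0.001, -0.0]
contact_force: [-0.8, 0.5, -0.0]
finger_gap: 0.0679
finger_force: 0.0
```

```bash
python3 - <<'E'
from h import *
plan(.593,-.205,.17,0)
c=get_image("wrist"); save(c,"w1"); print(proj(c,[[.593,-.205,.183],[.63,-.16,.149]]))
E
```

```text
t 1.57 p [ 0.5927 -0.2064  0.2388] yaz -0.2 F [-0.8  0.5 -0. ] shift [0.0014 0.0004 0.0688] roll -0.2 gap 0.0679 ff 0.0
[[318.49366852 260.98122348]
 [381.36801322 168.14132663]]
```

View pics/w1.png

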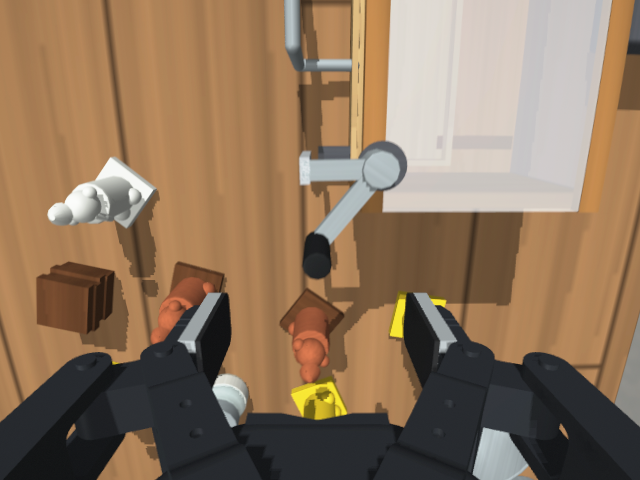

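The wrist picture shows the knob top at (317,262) and the boss at (382,166). Both are within 2 px of the projections of my measured points, so I can straddle the knob now.

Call:
move_arm(steps=[[[0.001, 0, 0.02, 0], [0.001, 0, 0.04, 0], [0.001, 0, 0.055, 0], [0.001, 0, 0.065, 0], [0.001, 0, 0.069, 0], [0.001, 0, 0.069, 0]]])

```text
t: 2.12
tool_pos: [0.5919, -0.2069, 0.1695]
tcp_rot: [0.71, 0.704, -0.001, -0.001]
contact_force: [0.5, 0.6, 0.7]
finger_gap: 0.0683
finger_force: 0.0
```

Call:
move_arm(steps=[[[0, 0, 0, 0], [0, 0, 0, 0], [0, 0, 0, 0], [0, 0, 0, 0], [0, 0, 0, 0]]], claw=0.36)

```text
t: 2.53
tool_pos: [0.5935, -0.2052, 0.171]
tcp_rot: [0.709, 0.705, 0.0, 0.001]
contact_force: [0.5, -0.2, 0.3]
finger_gap: 0.0306
finger_force: 0.0
```

Call:
move_arm(steps=[[[0, 0.003, 0, 0], [-0.001, 0.006, 0, 0], [-0.003, 0.01, 0, 0], [-0.005, 0.014, 0, 0], [-0.007, 0.018, 0, 0], [-0.009, 0.022, 0, 0], [-0.01, 0.026, 0, 0], [-0.011, 0.03, 0, 0], [-0.012, 0.034, 0, 0], [-0.013, 0.037, 0, 0]]])

```text
t: 3.37
tool_pos: [0.6309, -0.218, 0.1702]
tcp_rot: [0.709, 0.705, 0.001, -0.0]
contact_force: [-1.2, -1.3, -0.3]
finger_gap: 0.0308
finger_force: 0.7
```

Call:
move_arm(steps=[[[0, 0.003, 0, 0], [0, 0.006, 0, 0], [0, 0.01, 0, 0], [0, 0.014, 0, 0], [0.001, 0.018, 0, 0], [0.001, 0.021, 0, 0], [0.001, 0.023, 0, 0], [0.002, 0.025, 0, 0], [0.002, 0.026, 0, 0], [0.002, 0.026, 0, 0]]])

```text
t: 4.2
tool_pos: [0.6567, -0.2158, 0.1704]
tcp_rot: [0.709, 0.706, 0.001, 0.0]
contact_force: [0.6, 0.3, 0.5]
finger_gap: 0.0309
finger_force: 0.1
```

```bash
python3 - <<'E'
from h import *
plan(.576,-.037,.24,0)
c=get_image("wrist"); save(c,"w2")
E
```

```text
t 4.2 p [ 0.6567 -0.2158  0.1704] yaz -0.3 F [0.6 0.3 0.5] shift [ 0.1785 -0.0814 -0.0695] roll -0.3 gap 0.0309 ff 0.1
```

View pics/w2.png

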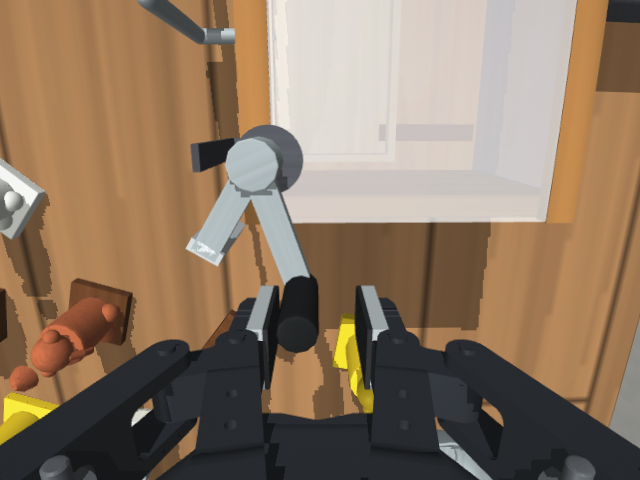

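The picture shows the knob at (298,320), swung to the back right. The tongue at (215,240) is clear of the upright at (210,155). Next I go over the bar.

Call:
move_arm(steps=[[[0, 0, -0.03, 0], [0, 0, -0.06, 0], [0.02, -0.01, -0.07, 0], [0.055, -0.025, -0.07, 0], [0.09, -0.041, -0.07, 0], [0.125, -0.057, -0.07, 0], [0.155, -0.071, -0.07, 0], [0.172, -0.079, -0.07, 0], [0.1785, -0.0815, -0.07, 0], [0.1785, -0.0815, -0.07, 0]]], claw=0.4)

```text
t: 5.08
tool_pos: [0.5755, -0.0352, 0.2411]
tcp_rot: [0.707, 0.707, 0.001, 0.0]
contact_force: [0.0, -0.6, 0.1]
finger_gap: 0.034
finger_force: 0.0
```

```bash
python3 - <<'E'
from h import *
plan(.576,-.037,.094,0)
c=get_image("wrist"); save(c,"w3"); print(proj(c,[[.576,.013,.105],[.576,-.037,.105],[.576,-.087,.105]]))
E
```

```text
t 5.08 p [ 0.5755 -0.0352  0.2411] yaz -0.1 F [ 0.  -0.6  0.1] shift [-0.0019  0.0003  0.1471] roll -0.1 gap 0.034 ff 0.0
[[317.83265624 158.40163898]
 [317.90812258 227.52079788]
 [317.97398176 290.18547252]]
```

View pics/w3.png

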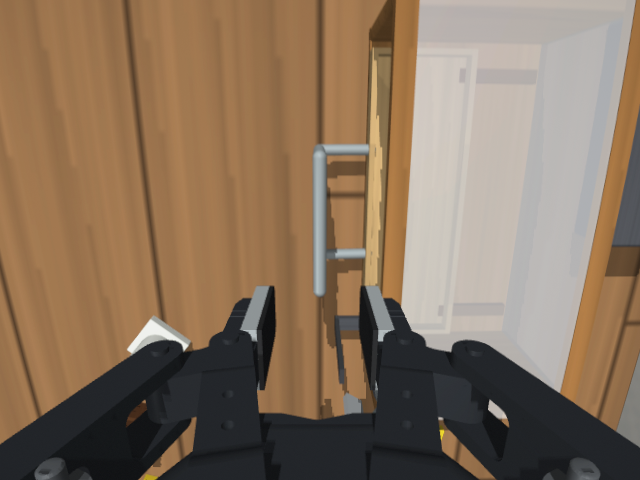

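The bar runs down at column 320, rows 148–295, within 2 px of the projection. I descend and grip it.

Call:
move_arm(steps=[[[-0.002, 0.001, 0.03, 0], [-0.002, 0.001, 0.06, 0], [-0.002, 0.001, 0.09, 0], [-0.002, 0.001, 0.115, 0], [-0.002, 0.001, 0.135, 0], [-0.002, 0.001, 0.145, 0], [-0.002, 0.001, 0.147, 0], [-0.002, 0.001, 0.147, 0]]])

```text
t: 5.8
tool_pos: [0.5771, -0.0411, 0.0929]
tcp_rot: [0.71, 0.705, -0.0, 0.0]
contact_force: [-0.1, -0.6, 0.5]
finger_gap: 0.0345
finger_force: 0.0
```

Call:
move_arm(steps=[[[0, 0, 0, 0], [0, 0, 0, 0], [0, 0, 0, 0], [0, 0, 0, 0], [0, 0, 0, 0], [0, 0, 0, 0]]], claw=0.0)

```text
t: 6.3
tool_pos: [0.5772, -0.0399, 0.0948]
tcp_rot: [0.709, 0.705, 0.001, 0.001]
contact_force: [-1.1, -1.6, 6.5]
finger_gap: 0.009
finger_force: 20.7
```

Call:
move_arm(steps=[[[0, -0.0005, 0, 0], [0, -0.0015, 0, 0], [0, -0.003, 0, 0], [0, -0.005, 0, 0], [0, -0.008, 0, 0], [0, -0.0115, 0, 0], [0, -0.0155, 0, 0], [0, -0.0195, 0, 0], [0, -0.0235, 0, 0], [0, -0.0275, 0, 0]]])

```text
t: 7.13
tool_pos: [0.5511, -0.0399, 0.0947]
tcp_rot: [0.709, 0.705, 0.002, 0.002]
contact_force: [1.3, -1.7, 5.7]
finger_gap: 0.009
finger_force: 20.7
```

Call:
move_arm(steps=[[[0, -0.004, 0, 0], [0, -0.008, 0, 0], [0, -0.012, 0, 0], [0, -0.016, 0, 0], [0, -0.02, 0, 0], [0, -0.024, 0, 0], [0, -0.028, 0, 0], [0, -0.032, 0, 0], [0, -0.036, 0, 0], [0, -0.04, 0, 0]]])

```text
t: 7.97
tool_pos: [0.5112, -0.04, 0.0947]
tcp_rot: [0.709, 0.705, 0.002, 0.002]
contact_force: [2.6, -2.1, 6.7]
finger_gap: 0.0093
finger_force: 20.8
```

Call:
move_arm(steps=[[[0, -0.004, 0, 0], [0, -0.008, 0, 0], [0, -0.012, 0, 0], [0, -0.016, 0, 0], [0, -0.02, 0, 0], [0, -0.024, 0, 0], [0, -0.028, 0, 0], [0, -0.032, 0, 0], [0, -0.036, 0, 0], [0, -0.04, 0, 0]]])

```text
t: 8.8
tool_pos: [0.4713, -0.04, 0.0947]
tcp_rot: [0.709, 0.705, 0.002, 0.002]
contact_force: [2.1, -2.5, 7.7]
finger_gap: 0.0091
finger_force: 20.9
```

Call:
move_arm(steps=[[[0, -0.0035, 0, 0], [0, -0.007, 0, 0], [0, -0.01, 0, 0], [0, -0.0125, 0, 0], [0, -0.015, 0, 0], [0, -0.017, 0, 0], [0, -0.0185, 0, 0], [0, -0.02, 0, 0], [0, -0.021, 0, 0], [0, -0.021, 0, 0]]])

```text
t: 9.63
tool_pos: [0.45, -0.04, 0.0947]
tcp_rot: [0.709, 0.705, 0.001, 0.002]
contact_force: [1.1, -2.9, 8.8]
finger_gap: 0.009
finger_force: 21.0
```

Call:
move_arm(steps=[[[0, -0.0005, 0, 0], [0, -0.001, 0, 0], [0, -0.0015, 0, 0], [0, -0.002, 0, 0], [0, -0.0025, 0, 0], [0, -0.003, 0, 0], [0, -0.0035, 0, 0], [0, -0.004, 0, 0], [0, -0.004, 0, 0], [0, -0.004, 0, 0]]])

```text
t: 10.47
tool_pos: [0.4473, -0.04, 0.0947]
tcp_rot: [0.709, 0.705, 0.002, 0.003]
contact_force: [2.8, -3.2, 7.5]
finger_gap: 0.0089
finger_force: 20.8
```

```bash
python3 - <<'E'
from h import *
plan(.446,-.037,.2,0)
c=get_image("top"); save(c,"top1")
im=c["img"][:,:,::-1]
cv2.imwrite("pics/top1c.png",cv2.resize(im[110:290,230:470],(800,600),interpolation=cv2.INTER_CUBIC))
E
```

```text
t 10.47 p [ 0.4473 -0.04    0.0947] yaz -0.3 F [ 2.8 -3.2  7.5] shift [ 0.0029 -0.0006 -0.1053] roll -0.3 gap 0.0089 ff 20.8
```

View pics/top1c.png

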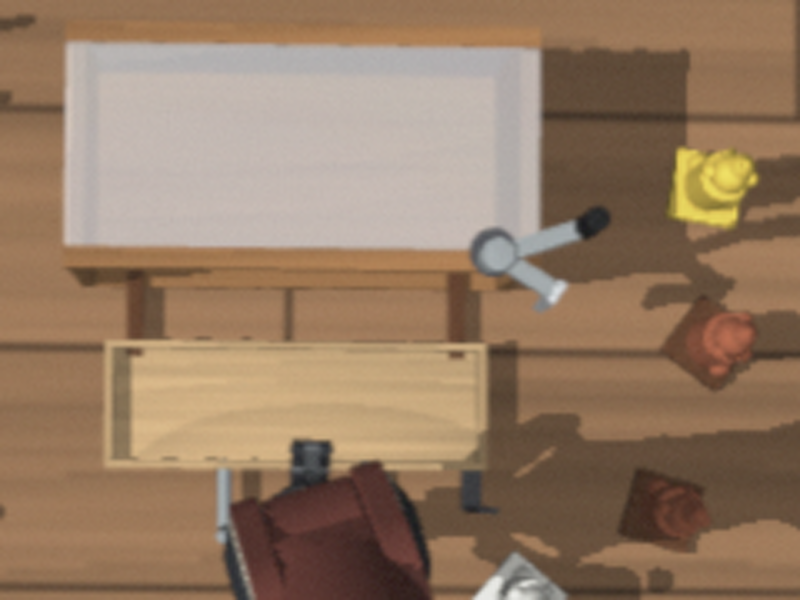

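The tray is out and hangs free between its runners. Next I measure its rim corners and nudge gently to the stop.

Call:
move_arm(steps=[[[0, -0.0005, 0, 0], [0, -0.001, 0, 0], [0, -0.0015, 0, 0], [0, -0.002, 0, 0], [0, -0.002, 0, 0], [0, -0.002, 0, 0]]])

```text
t: 11.02
tool_pos: [0.4473, -0.04, 0.0947]
tcp_rot: [0.709, 0.705, 0.004, 0.004]
contact_force: [6.3, -3.6, 2.2]
finger_gap: 0.009
finger_force: 20.6
```

Call:
move_arm(steps=[[[0, 0.001, 0, 0], [0, 0.001, 0, 0], [0, 0.001, 0, 0], [0, 0.001, 0, 0], [0, 0.001, 0, 0], [0, 0.001, 0, 0]]], claw=0.35)

```text
t: 11.52
tool_pos: [0.4425, -0.0387, 0.0931]
tcp_rot: [0.709, 0.705, -0.0, -0.0]
contact_force: [-0.5, 0.8, 0.2]
finger_gap: 0.0298
finger_force: 0.0
```

```bash
python3 - <<'E'
from h import *
plan(.446,-.037,.27,0)
c=get_image("top")
s=.3
for u,v in[(105,341),(487,343),(105,467),(487,467)]: print(np.round(onz(c,230+u*s,110+v*s,.026),4))
E
```

```text
t 11.52 p [ 0.4425 -0.0387  0.0931] yaz -0.3 F [-0.5  0.8  0.2] shift [ 0.0018  0.0033 -0.1769] roll -0.3 gap 0.0298 ff 0.0
[0.58   0.0983 0.026 ]
[ 0.5818 -0.172   0.026 ]
[0.4911 0.0973 0.026 ]
[ 0.4938 -0.1727  0.026 ]
```

Call:
move_arm(steps=[[[0, 0, -0.01, 0], [0, 0, -0.03, 0], [0, 0, -0.06, 0], [0, 0, -0.09, 0], [0, 0, -0.12, 0], [0, 0, -0.15, 0], [0, 0, -0.175, 0], [0, 0, -0.177, 0]]], claw=0.6)

```text
t: 12.23
tool_pos: [0.4455, -0.0386, 0.2748]
tcp_rot: [0.709, 0.705, 0.003, 0.004]
contact_force: [-0.1, -0.7, 0.1]
finger_gap: 0.0513
finger_force: 0.0
```

```bash
python3 - <<'E'
from h import *
plan(.47,-.38,.27,0)
c=get_image("wrist"); o=get_obs()
R=Ro.from_quat(o["tcp_rot"]).as_matrix(); cp=-np.array(c["R"]).T@c["t"]
print("cam in tool",np.round(R.T@(cp-o["tool_pos"]),3),np.round(np.array(c["R"])@R,2).tolist(),c["fx"])
# red/terracotta blobs in side & top
for n in("top","side"):
    c=get_image(n); hsv=cv2.cvtColor(c["img"],cv2.COLOR_RGB2HSV)
    m=((hsv[...,0]<10)&(hsv[...,1]>120)&(hsv[...,2]>60)).astype(np.uint8)
    k,_,s,ce=cv2.connectedComponentsWithStats(m)
    for i in range(1,k):
        if s[i,4]>60: print(n,s[i].tolist(),np.round(ce[i],1))
E
```

```text
t 12.23 p [ 0.4455 -0.0386  0.2748] yaz -0.3 F [-0.1 -0.7  0.1] shift [-0.3413  0.0262  0.0053] roll -0.3 gap 0.0513 ff 0.0
cam in tool [ 0.072  0.    -0.138] [[-0.0, 1.0, -0.0], [-0.96, -0.0, -0.28], [-0.28, 0.0, 0.96]] 384.253885879224
top [162, 204, 11, 13, 97] [167.1 209.8]
top [436, 204, 21, 19, 288] [445.9 212. ]
top [534, 226, 78, 42, 2352] [573.6 247.1]
top [110, 233, 25, 18, 283] [121.8 240.9]
top [422, 253, 21, 19, 273] [431.  262.4]
top [169, 261, 20, 18, 250] [178.4 269.1]
top [162, 293, 26, 25, 497] [174.5 304.8]
side [347, 0, 54, 64, 1793] [376.8  38.4]
side [459, 0, 84, 32, 1334] [499.  13.]
side [381, 8, 23, 11, 105] [394.   12.3]
side [633, 15, 7, 55, 177] [637.5  48.8]
side [612, 86, 28, 154, 2707] [629.7 175.6]
side [451, 140, 39, 26, 641] [472.5 152.9]
side [381, 179, 17, 28, 334] [388.9 193.2]
side [411, 200, 19, 29, 328] [420.4 213.5]
side [506, 241, 134, 238, 15078] [582.9 390.1]
side [172, 327, 21, 15, 168] [181.6 334.2]
side [229, 338, 28, 53, 918] [242.5 365.8]
side [137, 367, 32, 55, 1067] [151.5 394.6]
side [255, 379, 39, 47, 1430] [275.  401.1]
```

Call:
move_arm(steps=[[[-0.02, 0.002, 0.003, 0], [-0.055, 0.005, 0.003, 0], [-0.09, 0.008, 0.003, 0], [-0.125, 0.01, 0.003, 0], [-0.16, 0.012, 0.003, 0], [-0.195, 0.015, 0.003, 0], [-0.225, 0.017, 0.003, 0], [-0.245, 0.019, 0.003, 0], [-0.255, 0.019, 0.003, 0], [-0.255, 0.019, 0.003, 0]]])

```text
t: 13.22
tool_pos: [0.4592, -0.2962, 0.2651]
tcp_rot: [0.71, 0.704, -0.001, -0.002]
contact_force: [-0.0, -0.0, 0.4]
finger_gap: 0.0508
finger_force: 0.0
```

```bash
cat > fig.py <<'E'
from h import *
import sys
# measure figurine tile near a world guess in the wrist picture
g=np.array([float(a) for a in sys.argv[1:3]]); nm=sys.argv[3]
c=get_image("wrist"); im=c["img"]; hsv=cv2.cvtColor(im,cv2.COLOR_RGB2HSV)
x0,y0=proj(c,[[g[0],g[1],.01]])[0]; print("guess px",x0,y0)
red=((hsv[...,0]<11)&(hsv[...,1]>120)).astype(np.uint8)
red=cv2.morphologyEx(red,cv2.MORPH_OPEN,np.ones((3,3)))
k,l,s,ce=cv2.connectedComponentsWithStats(red)
for i in range(1,k):
    if s[i,4]>300: print(s[i].tolist(),np.round(ce[i],1))
save(c,nm); x,y=int(x0),int(y0)
for (u,v) in [(x,y)]:
    cr=im[max(0,v-110):v+130,max(0,u-120):u+120,::-1]; print("crop origin",max(0,u-120),max(0,v-110))
    cv2.imwrite("pics/"+nm+"c.png",cv2.resize(cr,None,fx=2.5,fy=2.5,interpolation=cv2.INTER_CUBIC))
E
python3 fig.py .464 -.300 d1; python3 -c "
from h import *
plan(.464,-.300,.27,0)"
```

```text
guess px 322.8354118205816 199.7025220419564
[305, 183, 43, 51, 1596] [324.9 206.6]
[417, 215, 63, 53, 2067] [448.9 241. ]
crop origin 202 89
t 13.27 p [ 0.4599 -0.2937  0.2656] yaz -0.4 F [ 0.4  0.5 -0.3] shift [-0.0063  0.0042 -0.0044] roll -0.4 gap 0.0515 ff 0.0
```

View pics/d1c.png

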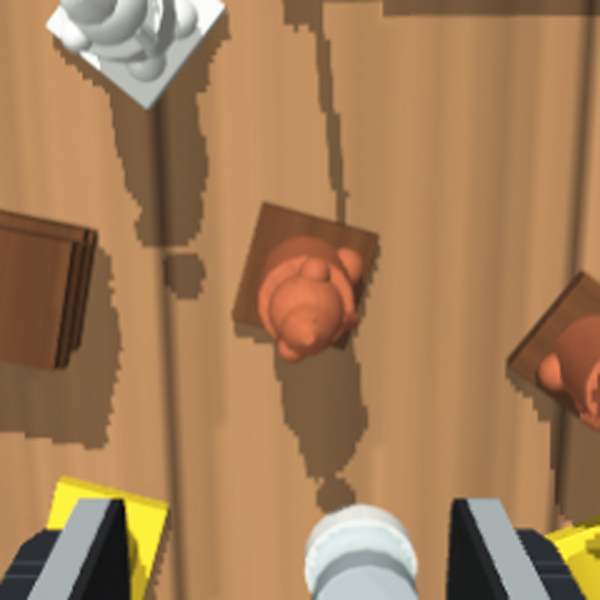

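The crop shows terracotta figure D with tile corners at crop px (264,203), (379,235) and (235,322). Its neighbours are clear. Small limbs bulge at (350,262) and (290,350), so I will grip across the smooth axis at azimuth −35°.

```bash
cat > ctr.py <<'E'
from h import *
import sys
# args: z-aim az ox oy  u1 v1(TL) u2 v2(TR) u3 v3(BL), crop px; wrist camera
a=[float(x) for x in sys.argv[1:]]
c=get_image("wrist"); P=[onz(c,a[2]+u/2.5,a[3]+v/2.5,.01) for u,v in(a[4:6],a[6:8],a[8:10])]
m=(P[1]+P[2])/2; e=P[1]-P[0]; f=P[2]-P[0]
print("sides",np.linalg.norm(e),np.linalg.norm(f),"centre",np.round(m,4),"az",np.degrees(np.arctan2(e[1],e[0])),np.degrees(np.arctan2(f[1],f[0]))+90)
plan(m[0],m[1],a[0],a[1])
E
python3 ctr.py .27 -35 202 89 264 203 379 235 235 322
```

```text
sides 0.04871311513286595 0.051126207086118154 centre [ 0.4665 -0.2982  0.01  ] az -15.837663545183613 -14.522980557795236
t 13.32 p [ 0.4604 -0.2922  0.2661] yaz -0.2 F [-0.1  0.2 -0.1] shift [-0.006   0.0061 -0.0039] roll 34.8 gap 0.0511 ff 0.0
```

Call:
move_arm(steps=[[[-0.002, 0.002, 0, 7], [-0.004, 0.004, 0, 14], [-0.006, 0.006, 0, 21], [-0.006, 0.006, 0, 28], [-0.006, 0.006, 0, 34.8], [-0.006, 0.006, 0, 34.8], [-0.006, 0.006, 0, 34.8], [-0.006, 0.006, 0, 34.8]]], claw=0.75)

```text
t: 13.98
tool_pos: [0.467, -0.2985, 0.2673]
tcp_rot: [0.886, 0.463, 0.0, -0.0]
contact_force: [-0.6, 0.6, 0.4]
finger_gap: 0.0643
finger_force: 0.0
```

```bash
python3 -c "
from h import *
plan(.4665,-.2982,.031,-35)"
```

```text
t 13.98 p [ 0.467  -0.2985  0.2673] yaz -34.8 F [-0.6  0.6  0.4] shift [-1.000e-04 -4.000e-04  2.363e-01] roll 0.2 gap 0.0643 ff 0.0
```

Call:
move_arm(steps=[[[0, 0, 0.02, 0], [0, 0, 0.05, 0], [0, 0, 0.08, 0], [0, 0, 0.11, 0], [0, 0, 0.14, 0], [0, 0, 0.165, 0], [0, 0, 0.19, 0], [0, 0, 0.21, 0], [0, 0, 0.225, 0], [0, 0, 0.234, 0]]])

```text
t: 14.82
tool_pos: [0.4659, -0.299, 0.0314]
tcp_rot: [0.887, 0.462, -0.0, -0.002]
contact_force: [-0.6, 0.1, 0.1]
finger_gap: 0.0641
finger_force: 0.0
```

Call:
move_arm(steps=[[[0, 0, 0.002, 0], [0, 0, 0.002, 0], [0, 0, 0.002, 0]]])

```text
t: 15.07
tool_pos: [0.4674, -0.3003, 0.0322]
tcp_rot: [0.887, 0.461, 0.001, 0.001]
contact_force: [-0.1, -1.5, 0.4]
finger_gap: 0.0638
finger_force: 0.0
```

Call:
move_arm(steps=[[[0, 0, 0, 0], [0, 0, 0, 0], [0, 0, 0, 0], [0, 0, 0, 0], [0, 0, 0, 0], [0, 0, 0, 0], [0, 0, 0, 0], [0, 0, 0, 0]]], claw=0.0, grip_force=20)

```text
t: 15.73
tool_pos: [0.4672, -0.3004, 0.0324]
tcp_rot: [0.887, 0.461, 0.0, 0.001]
contact_force: [-1.2, -0.1, 6.1]
finger_gap: 0.0359
finger_force: 20.3
```

Call:
move_arm(steps=[[[0, 0, -0.001, 0], [0, 0, -0.003, 0], [0, 0, -0.007, 0], [0, 0, -0.014, 0], [0, 0, -0.026, 0], [0, 0, -0.042, 0], [0, 0, -0.06, 0], [0, 0, -0.078, 0], [0, 0, -0.095, 0], [0, 0, -0.105, 0]]])

```text
t: 16.57
tool_pos: [0.4674, -0.3004, 0.1386]
tcp_rot: [0.887, 0.461, 0.001, 0.001]
contact_force: [0.7, -0.6, -0.9]
finger_gap: 0.035
finger_force: 20.2
```

```bash
python3 -c "
from h import *
plan(.537,-.127,.16,-19.8)"
```

```text
t 16.57 p [ 0.4674 -0.3004  0.1386] yaz -35.1 F [ 0.7 -0.6 -0.9] shift [ 0.1819 -0.0427 -0.0215] roll -15.3 gap 0.035 ff 20.2
```

Call:
move_arm(steps=[[[0.002, -0.0005, -0.004, 0], [0.008, -0.002, -0.01, -1], [0.02, -0.005, -0.016, -3], [0.038, -0.009, -0.02, -5], [0.058, -0.0135, -0.0215, -7], [0.079, -0.0185, -0.0215, -9], [0.1, -0.0235, -0.0215, -11], [0.121, -0.0285, -0.0215, -13], [0.141, -0.033, -0.0215, -14.5], [0.158, -0.037, -0.0215, -15.3]]])

```text
t: 17.4
tool_pos: [0.5276, -0.1458, 0.1573]
tcp_rot: [0.816, 0.578, 0.0, -0.001]
contact_force: [-0.7, -0.7, -1.8]
finger_gap: 0.0356
finger_force: 20.2
```

Call:
move_arm(steps=[[[0.012, -0.0025, 0, 0], [0.02, -0.0045, 0, 0], [0.024, -0.0055, 0, 0], [0.024, -0.0055, 0, 0], [0.024, -0.0055, 0, 0], [0.024, -0.0055, 0, 0]]])

```text
t: 17.9
tool_pos: [0.5297, -0.1265, 0.1578]
tcp_rot: [0.819, 0.574, -0.0, 0.0]
contact_force: [-0.2, 0.5, -1.7]
finger_gap: 0.0354
finger_force: 20.2
```

```bash
python3 - <<'E'
from h import *
plan(.537,-.127,.046,-19.8)
E
```

```text
t 17.9 p [ 0.5297 -0.1265  0.1578] yaz -19.9 F [-0.2  0.5 -1.7] shift [0.0021 0.007  0.1118] roll -0.1 gap 0.0354 ff 20.2
```

Call:
move_arm(steps=[[[0.001, 0.003, 0.005, 0], [0.002, 0.006, 0.015, 0], [0.002, 0.007, 0.03, 0], [0.002, 0.007, 0.045, 0], [0.002, 0.007, 0.06, 0], [0.002, 0.007, 0.074, 0], [0.002, 0.007, 0.086, 0], [0.002, 0.007, 0.095, 0], [0.002, 0.007, 0.101, 0], [0.002, 0.007, 0.104, 0]]])

```text
t: 18.73
tool_pos: [0.537, -0.1256, 0.0526]
tcp_rot: [0.818, 0.575, -0.001, -0.001]
contact_force: [-0.2, 0.2, -1.3]
finger_gap: 0.0357
finger_force: 20.2
```

Call:
move_arm(steps=[[[0, 0, 0.001, 0], [0, 0, 0.002, 0], [0, 0, 0.003, 0], [0, 0, 0.004, 0], [0, 0, 0.005, 0], [0, 0, 0.0055, 0], [0, 0, 0.006, 0], [0, 0, 0.006, 0], [0, 0, 0.006, 0]]])

```text
t: 19.48
tool_pos: [0.5375, -0.1255, 0.0479]
tcp_rot: [0.818, 0.575, 0.0, 0.0]
contact_force: [-0.2, 0.9, -1.9]
finger_gap: 0.0356
finger_force: 20.2
```

```bash
python3 - <<'E'
from h import *
plan(.537,-.127,.0454,-19.8)
E
```

```text
t 19.48 p [ 0.5375 -0.1255  0.0479] yaz -19.8 F [-0.2  0.9 -1.9] shift [-0.0016  0.      0.0025] roll 0.0 gap 0.0356 ff 20.2
```

Steps of 0.4 mm until contact.

Call:
move_arm(steps=[[[0, 0, 0.0004, 0], [0, 0, 0.0008, 0], [0, 0, 0.0012, 0], [0, 0, 0.0016, 0], [0, 0, 0.0016, 0], [0, 0, 0.0016, 0]]])

```text
t: 19.98
tool_pos: [0.5374, -0.1255, 0.0462]
tcp_rot: [0.818, 0.575, -0.0, -0.0]
contact_force: [0.3, -0.6, -1.2]
finger_gap: 0.0354
finger_force: 20.2
```

Call:
move_arm(steps=[[[0, 0, 0.0003, 0], [0, 0, 0.0006, 0], [0, 0, 0.0008, 0], [0, 0, 0.0008, 0], [0, 0, 0.0008, 0]]])

```text
t: 20.4
tool_pos: [0.5375, -0.1255, 0.0454]
tcp_rot: [0.818, 0.575, 0.0, -0.0]
contact_force: [0.4, -0.5, -2.0]
finger_gap: 0.0355
finger_force: 20.3
```

Call:
move_arm(steps=[[[0, 0, 0.0003, 0], [0, 0, 0.0006, 0], [0, 0, 0.0009, 0], [0, 0, 0.0009, 0], [0, 0, 0.0009, 0]]])

```text
t: 20.82
tool_pos: [0.5378, -0.1255, 0.0453]
tcp_rot: [0.818, 0.575, 0.0, 0.0]
contact_force: [-1.4, -0.1, 5.2]
finger_gap: 0.0354
finger_force: 20.7
```

Call:
move_arm(steps=[[[0, 0, 0.0003, 0], [0, 0, 0.0006, 0], [0, 0, 0.0006, 0], [0, 0, 0.0006, 0]]])

```text
t: 21.15
tool_pos: [0.5383, -0.1256, 0.0453]
tcp_rot: [0.818, 0.575, 0.001, 0.001]
contact_force: [-1.1, 1.4, 8.0]
finger_gap: 0.0353
finger_force: 21.0
```

Call:
move_arm(steps=[[[0, 0, -0.0005, 0], [0, 0, -0.0009, 0], [0, 0, -0.0009, 0]]])

```text
t: 21.4
tool_pos: [0.5383, -0.1255, 0.0454]
tcp_rot: [0.818, 0.575, 0.001, 0.001]
contact_force: [-0.2, 0.0, 4.7]
finger_gap: 0.0356
finger_force: 20.6
```

Call:
move_arm(steps=[[[0, 0, 0, 0], [0, 0, 0, 0], [0, 0, 0, 0], [0, 0, 0, 0], [0, 0, 0, 0]]], claw=0.66)

```text
t: 21.82
tool_pos: [0.5372, -0.1255, 0.0445]
tcp_rot: [0.818, 0.575, -0.0, -0.0]
contact_force: [0.2, 0.7, -0.6]
finger_gap: 0.0562
finger_force: 0.0
```

Call:
move_arm(steps=[[[0, 0, -0.004, 0], [0, 0, -0.012, 0], [0, 0, -0.025, 0], [0, 0, -0.045, 0], [0, 0, -0.07, 0], [0, 0, -0.1, 0], [0, 0, -0.135, 0], [0, 0, -0.17, 0], [0, 0, -0.2, 0], [0, 0, -0.22, 0]]])

```text
t: 22.65
tool_pos: [0.5384, -0.1255, 0.2694]
tcp_rot: [0.818, 0.575, 0.002, 0.002]
contact_force: [0.8, -0.8, 0.7]
finger_gap: 0.0564
finger_force: 0.0
```

```bash
python3 - <<'E'
from h import *
plan(.586,-.33,.27,0)
c=get_image("top"); im=c["img"]; hsv=cv2.cvtColor(im,cv2.COLOR_RGB2HSV)
m=((hsv[...,0]<10)&(hsv[...,1]>120)&(hsv[...,2]>60)).astype(np.uint8)
k,_,s,ce=cv2.connectedComponentsWithStats(m)
for i in range(1,k):
    if s[i,4]>60: print(s[i].tolist(),np.round(ce[i],1))
save(c,"top2")
c=get_image("wrist"); save(c,"w4")
E
```

```text
t 22.65 p [ 0.5384 -0.1255  0.2694] yaz -19.8 F [ 0.8 -0.8  0.7] shift [-1.764e-01  1.140e-01 -1.000e-04] roll -19.8 gap 0.0564 ff 0.0
[162, 204, 11, 13, 97] [167.2 209.9]
[439, 204, 18, 19, 262] [446.6 212.2]
[350, 223, 11, 17, 133] [354.7 230.9]
[535, 225, 77, 43, 2396] [573.1 247.1]
[110, 233, 24, 18, 281] [121.6 241.1]
[169, 261, 21, 18, 243] [178.3 269.1]
[162, 293, 26, 25, 505] [174.4 304.8]
```

View pics/w4.png

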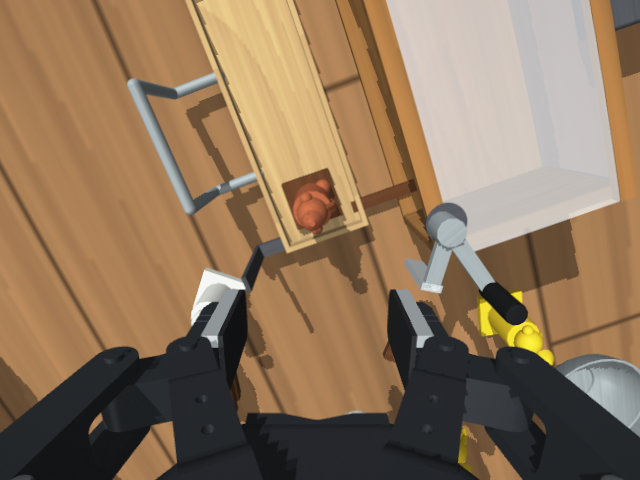

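The picture shows D upright at (312,200), square within the rim. Next is C.

Call:
move_arm(steps=[[[-0.02, 0.012, 0, 0], [-0.05, 0.032, 0, 0], [-0.08, 0.052, 0, 0], [-0.11, 0.071, 0, 0], [-0.14, 0.09, 0, 0], [-0.162, 0.105, 0, 0], [-0.176, 0.114, 0, 0], [-0.176, 0.114, 0, 0], [-0.176, 0.114, 0, 0]]])

```text
t: 23.5
tool_pos: [0.5843, -0.33, 0.2635]
tcp_rot: [0.819, 0.574, -0.0, -0.001]
contact_force: [0.4, 0.8, 0.3]
finger_gap: 0.056
finger_force: 0.0
```

```bash
python3 fig.py .587 -.336 c1; python3 -c "
from h import *
plan(.587,-.336,.27,-35)"
```

```text
guess px 322.37399001355016 200.67332831288957
[154, 0, 62, 25, 1074] [188.3   9.6]
[300, 183, 43, 47, 1515] [320.8 206.4]
crop origin 202 90
t 23.55 p [ 0.5848 -0.3282  0.264 ] yaz -19.7 F [0.3 1.1 0.2] shift [-0.0066  0.0047 -0.006 ] roll 15.3 gap 0.0566 ff 0.0
```

View pics/c1c.png

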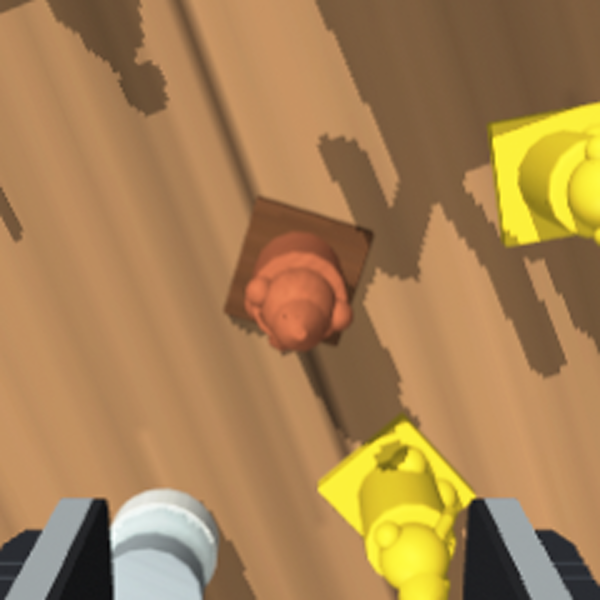

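C's tile corners are at crop px (260,197), (372,231) and (225,312). The figure is terracotta, with arms at (255,295) and (345,305). I will grip at 60° in the picture, clear of the arms and of the yellow look-alikes.

```bash
python3 ctr.py .27 -79.7 202 90 260 197 372 231 225 312
```

```text
sides 0.04752838731472932 0.04986688330230734 centre [ 0.5872 -0.3318  0.01  ] az -36.561173544341834 -37.22142409027046
t 23.6 p [ 0.5852 -0.3274  0.2645] yaz -19.6 F [ 0.4 -0.2 -0.1] shift [-0.0034  0.0033 -0.0055] roll 60.1 gap 0.0566 ff 0.0
```

Call:
move_arm(steps=[[[-0.003, 0.003, 0, 7], [-0.003, 0.003, 0, 14], [-0.003, 0.003, 0, 21], [-0.003, 0.003, 0, 28], [-0.003, 0.003, 0, 35], [-0.003, 0.003, 0, 42], [-0.003, 0.003, 0, 49], [-0.003, 0.003, 0, 56], [-0.003, 0.003, 0, 60], [-0.003, 0.003, 0, 60]]], claw=0.72)

```text
t: 24.43
tool_pos: [0.5874, -0.3308, 0.2651]
tcp_rot: [0.996, 0.09, 0.0, -0.001]
contact_force: [-0.2, 0.2, 0.5]
finger_gap: 0.0614
finger_force: 0.0
```

```bash
python3 -c "
from h import *
plan(.5872,-.3318,.032,-80)"
```

```text
t 24.43 p [ 0.5874 -0.3308  0.2651] yaz -79.7 F [-0.2  0.2  0.5] shift [-0.0005  0.0013  0.2331] roll 0.3 gap 0.0614 ff 0.0
```

Call:
move_arm(steps=[[[0, 0.001, 0.02, 0], [0, 0.001, 0.05, 0], [0, 0.001, 0.08, 0], [0, 0.001, 0.11, 0], [0, 0.001, 0.14, 0], [0, 0.001, 0.165, 0], [0, 0.001, 0.19, 0], [0, 0.001, 0.21, 0], [0, 0.001, 0.225, 0], [0, 0.001, 0.233, 0]]])

```text
t: 25.27
tool_pos: [0.5862, -0.3321, 0.0296]
tcp_rot: [0.996, 0.091, -0.001, -0.002]
contact_force: [0.0, 0.4, -0.3]
finger_gap: 0.0616
finger_force: 0.0
```

Call:
move_arm(steps=[[[0, 0, 0, 0], [0, 0, 0, 0], [0, 0, 0, 0]]])

```text
t: 25.52
tool_pos: [0.5882, -0.3347, 0.0334]
tcp_rot: [0.996, 0.089, 0.001, 0.001]
contact_force: [0.3, -0.6, 0.5]
finger_gap: 0.0612
finger_force: 0.0
```

Call:
move_arm(steps=[[[0, 0, 0, 0], [0, 0, 0, 0], [0, 0, 0, 0], [0, 0, 0, 0], [0, 0, 0, 0], [0, 0, 0, 0], [0, 0, 0, 0], [0, 0, 0, 0]]], claw=0.0, grip_force=20)

```text
t: 26.18
tool_pos: [0.5879, -0.3349, 0.0332]
tcp_rot: [0.996, 0.089, 0.001, 0.001]
contact_force: [0.1, 0.5, 5.9]
finger_gap: 0.0357
finger_force: 20.6
```

Call:
move_arm(steps=[[[0, 0, -0.001, 0], [0, 0, -0.003, 0], [0, 0, -0.007, 0], [0, 0, -0.014, 0], [0, 0, -0.026, 0], [0, 0, -0.042, 0], [0, 0, -0.06, 0], [0, 0, -0.08, 0], [0, 0, -0.1, 0], [0, 0, -0.12, 0]]])

```text
t: 27.02
tool_pos: [0.5871, -0.3346, 0.1538]
tcp_rot: [0.996, 0.089, 0.0, 0.0]
contact_force: [0.5, 0.2, -0.9]
finger_gap: 0.036
finger_force: 20.2
```

Call:
move_arm(steps=[[[0, 0, -0.02, -2], [0, 0, -0.04, -6], [0, 0, -0.06, -11], [0, 0, -0.075, -16], [0, 0, -0.085, -21], [0, 0, -0.09, -26], [0, 0, -0.09, -30], [0, 0, -0.09, -34], [0, 0, -0.09, -36], [0, 0, -0.09, -37]]])

```text
t: 27.85
tool_pos: [0.5868, -0.3347, 0.2428]
tcp_rot: [0.916, 0.401, 0.0, 0.0]
contact_force: [-0.2, 0.9, -1.0]
finger_gap: 0.0355
finger_force: 20.2
```

```bash
python3 -c "
from h import *
plan(.537,-.063,.2432,-42.8)"
```

```text
t 27.85 p [ 0.5868 -0.3347  0.2428] yaz -42.7 F [-0.2  0.9 -1. ] shift [ 0.1658 -0.221  -0.0005] roll 0.1 gap 0.0355 ff 20.2
```

Call:
move_arm(steps=[[[0.001, -0.001, 0, 0], [0.0035, -0.0045, 0, 0], [0.008, -0.011, 0, 0], [0.015, -0.02, 0, 0], [0.0235, -0.031, 0, 0], [0.0325, -0.043, 0, 0], [0.0415, -0.055, 0, 0], [0.0515, -0.0685, 0, 0], [0.0615, -0.082, 0, 0], [0.0715, -0.095, 0, 0]]])

```text
t: 28.68
tool_pos: [0.5655, -0.215, 0.2421]
tcp_rot: [0.916, 0.401, 0.0, -0.0]
contact_force: [0.5, -0.1, -1.1]
finger_gap: 0.0353
finger_force: 20.2
```

Call:
move_arm(steps=[[[0.01, -0.0135, 0, 0], [0.02, -0.027, 0, 0], [0.03, -0.04, 0, 0], [0.0405, -0.054, 0, 0], [0.05, -0.067, 0, 0], [0.0595, -0.0795, 0, 0], [0.0685, -0.0915, 0, 0], [0.077, -0.1025, 0, 0], [0.0835, -0.1115, 0, 0], [0.088, -0.1175, 0, 0]]])

```text
t: 29.52
tool_pos: [0.5391, -0.0708, 0.2421]
tcp_rot: [0.916, 0.401, 0.0, -0.0]
contact_force: [0.6, 0.3, -0.6]
finger_gap: 0.0352
finger_force: 20.2
```

Call:
move_arm(steps=[[[0.004, -0.005, 0.002, 0], [0.006, -0.0075, 0.006, 0], [0.0065, -0.0085, 0.013, 0], [0.0065, -0.0085, 0.024, 0], [0.0065, -0.0085, 0.038, 0], [0.0065, -0.0085, 0.054, 0], [0.0065, -0.0085, 0.068, 0], [0.0065, -0.0085, 0.079, 0], [0.0065, -0.0085, 0.086, 0], [0.0065, -0.0085, 0.088, 0]]])

```text
t: 30.35
tool_pos: [0.5367, -0.0634, 0.152]
tcp_rot: [0.917, 0.4, -0.002, -0.001]
contact_force: [0.4, 0.2, -2.8]
finger_gap: 0.0357
finger_force: 20.2
```

```bash
python3 -c "
from h import *
plan(.537,-.063,.0462,-42.8)"
```

```text
t 30.35 p [ 0.5367 -0.0634  0.152 ] yaz -42.9 F [ 0.4  0.2 -2.8] shift [0.0007 0.0002 0.1058] roll -0.1 gap 0.0357 ff 20.2
```

Call:
move_arm(steps=[[[0, 0, 0.003, 0], [0, 0, 0.01, 0], [0, 0, 0.022, 0], [0, 0, 0.038, 0], [0, 0, 0.055, 0], [0, 0, 0.07, 0], [0, 0, 0.083, 0], [0, 0, 0.093, 0], [0, 0, 0.099, 0], [0, 0, 0.101, 0]]])

```text
t: 31.18
tool_pos: [0.5375, -0.0626, 0.0521]
tcp_rot: [0.916, 0.4, -0.0, -0.0]
contact_force: [-0.5, 0.7, -0.6]
finger_gap: 0.0355
finger_force: 20.2
```

Call:
move_arm(steps=[[[0, 0, 0.001, 0], [0, 0, 0.002, 0], [0, 0, 0.003, 0], [0, 0, 0.0035, 0], [0, 0, 0.0035, 0], [0, 0, 0.0035, 0]]])

```text
t: 31.68
tool_pos: [0.5379, -0.0626, 0.0496]
tcp_rot: [0.916, 0.4, 0.0, 0.0]
contact_force: [-0.7, 0.6, -1.5]
finger_gap: 0.0354
finger_force: 20.2
```

```bash
python3 -c "
from h import *
plan(.537,-.063,.0462,-42.8)"
```

```text
t 31.68 p [ 0.5379 -0.0626  0.0496] yaz -42.8 F [-0.7  0.6 -1.5] shift [-0.0009 -0.0004  0.0034] roll 0.0 gap 0.0354 ff 20.2
```

Down 3 mm finely, then a final step.

Call:
move_arm(steps=[[[0, 0, 0.0005, 0], [0, 0, 0.001, 0], [0, 0, 0.0015, 0], [0, 0, 0.002, 0], [0, 0, 0.0025, 0], [0, 0, 0.003, 0], [0, 0, 0.003, 0], [0, 0, 0.003, 0]]])

```text
t: 32.35
tool_pos: [0.5377, -0.0626, 0.0463]
tcp_rot: [0.916, 0.4, 0.0, -0.0]
contact_force: [0.5, -0.3, -2.0]
finger_gap: 0.0352
finger_force: 20.3
```

Call:
move_arm(steps=[[[0, 0, 0.0003, 0], [0, 0, 0.0005, 0], [0, 0, 0.0007, 0], [0, 0, 0.0007, 0], [0, 0, 0.0007, 0]]])

```text
t: 32.77
tool_pos: [0.5378, -0.0626, 0.0461]
tcp_rot: [0.916, 0.4, 0.0, 0.0]
contact_force: [-2.5, 1.3, 4.5]
finger_gap: 0.0351
finger_force: 20.7
```

Call:
move_arm(steps=[[[0, 0, -0.0003, 0], [0, 0, -0.0004, 0], [0, 0, -0.0004, 0], [0, 0, -0.0004, 0], [0, 0, -0.0004, 0], [0, 0, -0.0004, 0]]], claw=0.62)

```text
t: 33.27
tool_pos: [0.5377, -0.0626, 0.0459]
tcp_rot: [0.916, 0.4, -0.0, -0.0]
contact_force: [-0.1, -0.6, -0.3]
finger_gap: 0.0529
finger_force: 0.0
```

Call:
move_arm(steps=[[[0, 0, -0.004, 0], [0, 0, -0.012, 0], [0, 0, -0.025, 0], [0, 0, -0.045, 0], [0, 0, -0.07, 0], [0, 0, -0.1, 0], [0, 0, -0.135, 0], [0, 0, -0.17, 0], [0, 0, -0.2, 0], [0, 0, -0.22, 0]]])

```text
t: 34.1
tool_pos: [0.5386, -0.0626, 0.2705]
tcp_rot: [0.916, 0.4, 0.003, 0.001]
contact_force: [0.3, -0.0, 0.1]
finger_gap: 0.0529
finger_force: 0.0
```

```bash
python3 - <<'E'
from h import *
plan(.445,.288,.27,0)
c=get_image("wrist"); im=c["img"]; hsv=cv2.cvtColor(im,cv2.COLOR_RGB2HSV); save(c,"w5")
c=get_image("top"); im=c["img"]; hsv=cv2.cvtColor(im,cv2.COLOR_RGB2HSV); save(c,"top3")
m=((hsv[...,0]<10)&(hsv[...,1]>120)&(hsv[...,2]>60)).astype(np.uint8)
k,_,s,ce=cv2.connectedComponentsWithStats(m)
for i in range(1,k):
    if s[i,4]>60: print(s[i].tolist(),np.round(ce[i],1),np.round(onz(c,*ce[i],.05),3) )
E
```

```text
t 34.1 p [ 0.5386 -0.0626  0.2705] yaz -42.8 F [ 0.3 -0.   0.1] shift [ 1.937e-01 -3.069e-01 -2.000e-04] roll -42.8 gap 0.0529 ff 0.0
[162, 204, 11, 12, 96] [167.2 209.8] [0.582 0.314 0.05 ]
[535, 225, 77, 43, 2369] [573.2 247.2] [ 0.505 -0.635  0.05 ]
[110, 233, 24, 18, 277] [121.7 241. ] [0.509 0.417 0.05 ]
[169, 261, 21, 18, 252] [178.4 269.2] [0.445 0.286 0.05 ]
[162, 293, 26, 25, 500] [174.2 304.8] [0.363 0.294 0.05 ]
```

Call:
move_arm(steps=[[[0.012, -0.019, 0, -4], [0.031, -0.049, 0, -10], [0.05, -0.08, 0, -16], [0.069, -0.11, 0, -22], [0.088, -0.14, 0, -28], [0.107, -0.17, 0, -34], [0.126, -0.2, 0, -40], [0.145, -0.23, 0, -43], [0.164, -0.26, 0, -43], [0.18, -0.285, 0, -43]]])

```text
t: 35.03
tool_pos: [0.4481, 0.2658, 0.2652]
tcp_rot: [0.704, 0.71, -0.001, -0.001]
contact_force: [0.5, -0.6, -0.6]
finger_gap: 0.0528
finger_force: 0.0
```

```bash
python3 -c "
from h import *
plan(.445,.288,.27,0)"
```

```text
t 35.03 p [0.4481 0.2658 0.2652] yaz 0.5 F [ 0.5 -0.6 -0.6] shift [ 0.0222 -0.0029 -0.0048] roll 0.5 gap 0.0528 ff 0.0
```

Call:
move_arm(steps=[[[0.012, -0.002, -0.003, 0], [0.02, -0.003, -0.005, 0], [0.02, -0.003, -0.005, 0], [0.02, -0.003, -0.005, 0]]])

```text
t: 35.37
tool_pos: [0.4482, 0.2816, 0.2707]
tcp_rot: [0.706, 0.708, -0.001, 0.001]
contact_force: [-0.1, -0.8, -0.7]
finger_gap: 0.0527
finger_force: 0.0
```

```bash
python3 fig.py .445 .286 b1
```

```text
guess px 314.272896536799 190.19570637103496
[361, 17, 58, 55, 2179] [388.9  43.3]
[444, 151, 33, 30, 764] [459.8 165.3]
[195, 156, 64, 62, 3182] [226.6 185.8]
[293, 165, 43, 52, 1598] [313.6 192. ]
[0, 350, 47, 83, 2296] [ 16.8 390.8]
crop origin 194 80
```

View pics/b1c.png

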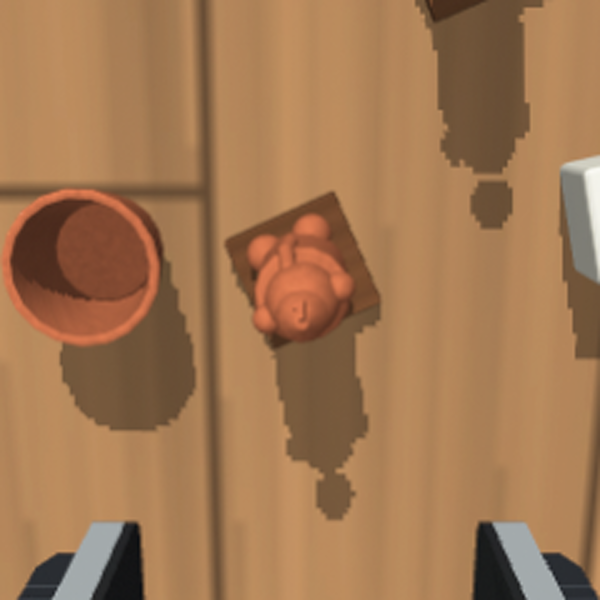

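The crop shows B: tile corners (226,241), (334,192), (272,348), knees at (263,250) and (311,228), arms at (263,318) and (343,285), and the pot to its left. I will grip at picture angle −59°, between knee and arm and clear of the pot.

```bash
python3 ctr.py .27 59.4 194 80 226 241 334 192 272 348
```

```text
sides 0.04863893446213272 0.049067044541376025 centre [0.446  0.2868 0.01  ] az 24.168724837555654 22.184772793395283
t 35.47 p [0.4486 0.2807 0.2707] yaz 0.0 F [0.3 0.5 0.2] shift [ 0.0061 -0.0026  0.0007] roll -59.4 gap 0.0529 ff 0.0
```

Call:
move_arm(steps=[[[0.006, -0.0025, 0, -7], [0.006, -0.0025, 0, -14], [0.006, -0.0025, 0, -21], [0.006, -0.0025, 0, -28], [0.006, -0.0025, 0, -35], [0.006, -0.0025, 0, -42], [0.006, -0.0025, 0, -49], [0.006, -0.0025, 0, -56], [0.006, -0.0025, 0, -59.4], [0.006, -0.0025, 0, -59.4]]], claw=0.72)

```text
t: 36.3
tool_pos: [0.4461, 0.2869, 0.2707]
tcp_rot: [0.263, 0.965, -0.001, -0.0]
contact_force: [0.7, -0.2, -0.7]
finger_gap: 0.0616
finger_force: 0.0
```

```bash
python3 -c "
from h import *
plan(.446,.2868,.032,59.4)"
```

```text
t 36.3 p [0.4461 0.2869 0.2707] yaz 59.5 F [ 0.7 -0.2 -0.7] shift [1.000e-04 1.000e-04 2.387e-01] roll 0.1 gap 0.0616 ff 0.0
```

Call:
move_arm(steps=[[[0, 0, 0.02, 0], [0, 0, 0.05, 0], [0, 0, 0.08, 0], [0, 0, 0.11, 0], [0, 0, 0.14, 0], [0, 0, 0.168, 0], [0, 0, 0.194, 0], [0, 0, 0.215, 0], [0, 0, 0.23, 0], [0, 0, 0.238, 0]]])

```text
t: 37.13
tool_pos: [0.4451, 0.287, 0.031]
tcp_rot: [0.264, 0.965, -0.002, -0.001]
contact_force: [-0.1, -0.3, -0.6]
finger_gap: 0.0612
finger_force: 0.0
```

Call:
move_arm(steps=[[[0, 0, 0, 0], [0, 0, 0, 0], [0, 0, 0, 0]]])

```text
t: 37.38
tool_pos: [0.4461, 0.2893, 0.0341]
tcp_rot: [0.263, 0.965, 0.001, 0.001]
contact_force: [-0.6, -0.3, -0.2]
finger_gap: 0.0612
finger_force: 0.0
```

Call:
move_arm(steps=[[[0, 0, 0, 0], [0, 0, 0, 0], [0, 0, 0, 0], [0, 0, 0, 0], [0, 0, 0, 0], [0, 0, 0, 0], [0, 0, 0, 0], [0, 0, 0, 0]]], claw=0.0, grip_force=20)

```text
t: 38.05
tool_pos: [0.4458, 0.2893, 0.0341]
tcp_rot: [0.262, 0.965, 0.001, 0.001]
contact_force: [-0.3, -0.8, 5.9]
finger_gap: 0.0358
finger_force: 20.3
```

Call:
move_arm(steps=[[[0, 0, -0.001, 0], [0, 0, -0.003, 0], [0, 0, -0.007, 0], [0, 0, -0.014, 0], [0, 0, -0.026, 0], [0, 0, -0.042, 0], [0, 0, -0.06, 0], [0, 0, -0.08, 0], [0, 0, -0.1, 0], [0, 0, -0.118, 0]]])

```text
t: 38.88
tool_pos: [0.445, 0.2891, 0.1526]
tcp_rot: [0.262, 0.965, 0.0, 0.0]
contact_force: [0.2, 0.4, -1.0]
finger_gap: 0.0353
finger_force: 20.2
```

Call:
move_arm(steps=[[[0, 0, -0.012, 2], [0, 0, -0.018, 6], [0, 0, -0.02, 10], [0, 0, -0.02, 14], [0, 0, -0.02, 18], [0, 0, -0.02, 21], [0, 0, -0.02, 23], [0, 0, -0.02, 23.5], [0, 0, -0.02, 23.5]]])

```text
t: 39.63
tool_pos: [0.4449, 0.289, 0.1711]
tcp_rot: [0.453, 0.891, -0.0, -0.0]
contact_force: [-0.5, 0.4, -1.3]
finger_gap: 0.0357
finger_force: 20.2
```

```bash
python3 -c "
from h import *
plan(.537,-.001,.17,36)"
```

```text
t 39.63 p [0.4449 0.289  0.1711] yaz 36.1 F [-0.5  0.4 -1.3] shift [-0.2886 -0.0965  0.0011] roll 0.1 gap 0.0357 ff 20.2
```

Call:
move_arm(steps=[[[-0.0015, -0.0005, 0, 0], [-0.006, -0.002, 0, 0], [-0.013, -0.0045, 0, 0], [-0.023, -0.0075, 0, 0], [-0.036, -0.012, 0, 0], [-0.0505, -0.017, 0, 0], [-0.0665, -0.022, 0, 0], [-0.082, -0.0275, 0, 0], [-0.098, -0.033, 0, 0], [-0.114, -0.038, 0, 0]]])

```text
t: 40.47
tool_pos: [0.4821, 0.1722, 0.171]
tcp_rot: [0.454, 0.891, -0.0, 0.0]
contact_force: [-1.0, -0.1, -1.2]
finger_gap: 0.0356
finger_force: 20.1
```

Call:
move_arm(steps=[[[-0.016, -0.0055, 0, 0], [-0.032, -0.0105, 0, 0], [-0.0475, -0.016, 0, 0], [-0.0635, -0.021, 0, 0], [-0.0795, -0.0265, 0, 0], [-0.095, -0.032, 0, 0], [-0.1095, -0.0365, 0, 0], [-0.124, -0.0415, 0, 0], [-0.1355, -0.0455, 0, 0], [-0.1455, -0.0485, 0, 0]]])

```text
t: 41.3
tool_pos: [0.5283, 0.026, 0.1709]
tcp_rot: [0.454, 0.891, -0.0, -0.0]
contact_force: [-0.5, 0.4, -1.5]
finger_gap: 0.0355
finger_force: 20.1
```

Call:
move_arm(steps=[[[-0.0115, -0.004, 0, 0], [-0.019, -0.0065, 0, 0], [-0.0245, -0.0085, 0, 0], [-0.0275, -0.0095, 0, 0], [-0.029, -0.01, 0, 0], [-0.029, -0.01, 0, 0], [-0.029, -0.01, 0, 0], [-0.029, -0.01, 0, 0]]])

```text
t: 41.97
tool_pos: [0.5371, -0.0, 0.1711]
tcp_rot: [0.452, 0.892, 0.0, -0.0]
contact_force: [-0.1, 0.9, -1.1]
finger_gap: 0.0354
finger_force: 20.1
```

```bash
python3 -c "
from h import *
plan(.537,-.001,.0471,36)"
```

```text
t 41.97 p [ 0.5371 -0.      0.1711] yaz 36.2 F [-0.1  0.9 -1.1] shift [-0.0007 -0.0007  0.124 ] roll 0.2 gap 0.0354 ff 20.1
```

Call:
move_arm(steps=[[[0, 0, 0.004, 0], [0, 0, 0.013, 0], [0, 0, 0.028, 0], [0, 0, 0.046, 0], [0, 0, 0.065, 0], [0, 0, 0.083, 0], [0, 0, 0.099, 0], [0, 0, 0.11, 0], [0, 0, 0.117, 0], [0, 0, 0.12, 0]]])

```text
t: 42.8
tool_pos: [0.5367, -0.0007, 0.0498]
tcp_rot: [0.453, 0.892, -0.0, -0.001]
contact_force: [0.2, -0.2, -0.7]
finger_gap: 0.0353
finger_force: 20.2
```

Call:
move_arm(steps=[[[0, 0, 0, 0], [0, 0, 0, 0], [0, 0, 0.0005, 0], [0, 0, 0.001, 0], [0, 0, 0.0015, 0], [0, 0, 0.002, 0], [0, 0, 0.002, 0], [0, 0, 0.002, 0]]])

```text
t: 43.47
tool_pos: [0.5373, -0.0009, 0.0491]
tcp_rot: [0.453, 0.891, 0.0, 0.0]
contact_force: [0.5, -0.8, -1.5]
finger_gap: 0.0353
finger_force: 20.2
```

Call:
move_arm(steps=[[[0, 0, 0.0005, 0], [0, 0, 0.001, 0], [0, 0, 0.0015, 0], [0, 0, 0.0018, 0], [0, 0, 0.0018, 0], [0, 0, 0.0018, 0]]])

```text
t: 43.97
tool_pos: [0.5373, -0.0009, 0.0472]
tcp_rot: [0.453, 0.891, 0.0, -0.0]
contact_force: [-0.7, -0.5, -1.5]
finger_gap: 0.0355
finger_force: 20.2
```

Call:
move_arm(steps=[[[0, 0, 0.0003, 0], [0, 0, 0.0005, 0], [0, 0, 0.0007, 0], [0, 0, 0.0007, 0], [0, 0, 0.0007, 0]]])

```text
t: 44.38
tool_pos: [0.5375, -0.0009, 0.0471]
tcp_rot: [0.453, 0.891, 0.0, 0.0]
contact_force: [-1.5, -0.1, 6.1]
finger_gap: 0.0358
finger_force: 20.7
```

Contact at the expected height; release and go on to A.

Call:
move_arm(steps=[[[0, 0, -0.0003, 0], [0, 0, -0.0005, 0], [0, 0, -0.0005, 0], [0, 0, -0.0005, 0], [0, 0, -0.0005, 0], [0, 0, -0.0005, 0]]], claw=0.62)

```text
t: 44.88
tool_pos: [0.5373, -0.0009, 0.0469]
tcp_rot: [0.453, 0.891, 0.0, -0.0]
contact_force: [0.5, 0.3, -0.3]
finger_gap: 0.0527
finger_force: 0.0
```

Call:
move_arm(steps=[[[0, 0, -0.004, 0], [0, 0, -0.012, 0], [0, 0, -0.025, 0], [0, 0, -0.045, 0], [0, 0, -0.07, 0], [0, 0, -0.1, 0], [0, 0, -0.135, 0], [0, 0, -0.17, 0], [0, 0, -0.2, 0], [0, 0, -0.22, 0]]])

```text
t: 45.72
tool_pos: [0.5382, -0.0003, 0.2714]
tcp_rot: [0.453, 0.892, 0.001, 0.002]
contact_force: [-0.5, -0.1, -0.4]
finger_gap: 0.0529
finger_force: 0.0
```

```bash
python3 - <<'E'
from h import *
c=get_image("top"); im=c["img"]; hsv=cv2.cvtColor(im,cv2.COLOR_RGB2HSV); save(c,"top4")
m=((hsv[...,0]<10)&(hsv[...,1]>120)&(hsv[...,2]>60)).astype(np.uint8)
k,_,s,ce=cv2.connectedComponentsWithStats(m)
for i in range(1,k):
    if s[i,4]>60: print(s[i].tolist(),np.round(ce[i],1),np.round(onz(c,*ce[i],.05),3) )
plan(.509,.419,.27,36)
E
```

```text
[162, 204, 11, 12, 97] [167.2 209.8] [0.582 0.313 0.05 ]
[350, 222, 18, 17, 239] [358.4 230.3] [ 0.539 -0.128  0.05 ]
[535, 225, 77, 43, 2357] [573.4 247.2] [ 0.505 -0.636  0.05 ]
[110, 233, 24, 18, 274] [121.6 240.9] [0.509 0.417 0.05 ]
[162, 293, 26, 25, 505] [174.5 304.8] [0.364 0.294 0.05 ]
t 45.77 p [5.400e-01 2.000e-04 2.744e-01] yaz 36.1 F [0.5 0.9 2.3] shift [0.3566 0.2218 0.0042] roll 0.1 gap 0.0526 ff 0.0
```

Call:
move_arm(steps=[[[0.015, 0.009, 0, 0], [0.048, 0.03, 0, 0], [0.081, 0.05, 0, 0], [0.114, 0.071, 0, 0], [0.147, 0.091, 0, 0], [0.18, 0.112, 0, 0], [0.213, 0.132, 0, 0], [0.246, 0.153, 0, 0], [0.279, 0.173, 0, 0], [0.312, 0.194, 0, 0]]])

```text
t: 46.6
tool_pos: [0.5094, 0.3671, 0.2676]
tcp_rot: [0.453, 0.892, -0.0, 0.0]
contact_force: [1.3, 0.7, -0.3]
finger_gap: 0.0532
finger_force: 0.0
```

Call:
move_arm(steps=[[[0.025, 0.016, 0, 0], [0.04, 0.025, 0, 0], [0.045, 0.028, 0, 0], [0.045, 0.028, 0, 0], [0.045, 0.028, 0, 0], [0.045, 0.028, 0, 0]]])

```text
t: 47.1
tool_pos: [0.5075, 0.4159, 0.2672]
tcp_rot: [0.454, 0.891, -0.001, 0.001]
contact_force: [0.5, -0.8, 0.1]
finger_gap: 0.0527
finger_force: 0.0
```

```bash
python3 fig.py .51 .417 a1; python3 -c "
from h import *
plan(.51,.417,.27,36)"
```

```text
guess px 319.8443803697334 195.65445936943883
[301, 172, 42, 51, 1649] [322.3 197.7]
[91, 184, 73, 62, 3529] [126.2 212.5]
[304, 306, 32, 27, 550] [319.3 318.8]
[128, 458, 36, 22, 561] [145.4 470.1]
crop origin 199 85
t 47.15 p [0.5075 0.416  0.2673] yaz 35.9 F [-0.3 -0.1  0.2] shift [-0.0006  0.0026 -0.0027] roll -0.1 gap 0.0531 ff 0.0
```

View pics/a1c.png

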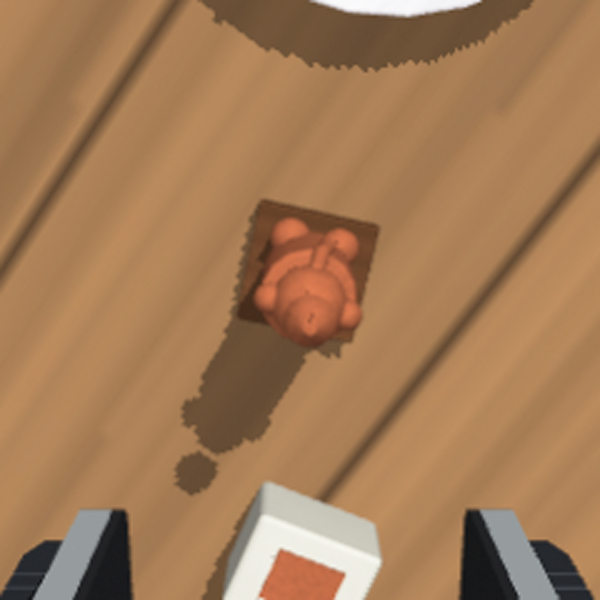

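A's tile corners are at crop px (262,200), (378,226) and (237,320), with the knees towards the upper right. The mould and plate are clear. I will grip at picture angle −21°.

```bash
python3 ctr.py .27 57 199 85 262 200 378 226 237 320
```

```text
sides 0.048450773057306364 0.051079603693418504 centre [0.5108 0.4192 0.01  ] az 23.352821526385856 23.499562707120916
t 47.2 p [0.5074 0.4162 0.2673] yaz 35.9 F [ 0.2 -0.8 -0.4] shift [ 0.0004  0.0045 -0.0027] roll -21.1 gap 0.0529 ff 0.0
```

Call:
move_arm(steps=[[[0, 0.0045, 0, -7], [0, 0.0045, 0, -14], [0, 0.0045, 0, -21], [0, 0.0045, 0, -21], [0, 0.0045, 0, -21], [0, 0.0045, 0, -21]]], claw=0.72)

```text
t: 47.7
tool_pos: [0.5102, 0.4203, 0.2672]
tcp_rot: [0.285, 0.959, -0.0, 0.0]
contact_force: [0.6, -0.1, -0.1]
finger_gap: 0.0612
finger_force: 0.0
```

```bash
python3 -c "
from h import *
plan(.5108,.4192,.032,57)"
```

```text
t 47.7 p [0.5102 0.4203 0.2672] yaz 56.9 F [ 0.6 -0.1 -0.1] shift [-0.001  -0.0006  0.2352] roll -0.1 gap 0.0612 ff 0.0
```

Call:
move_arm(steps=[[[-0.001, -0.0005, 0.02, 0], [-0.001, -0.0005, 0.05, 0], [-0.001, -0.0005, 0.08, 0], [-0.001, -0.0005, 0.11, 0], [-0.001, -0.0005, 0.14, 0], [-0.001, -0.0005, 0.167, 0], [-0.001, -0.0005, 0.192, 0], [-0.001, -0.0005, 0.213, 0], [-0.001, -0.0005, 0.228, 0], [-0.001, -0.0005, 0.235, 0]]])

```text
t: 48.53
tool_pos: [0.5098, 0.4189, 0.0297]
tcp_rot: [0.284, 0.959, -0.002, -0.001]
contact_force: [0.1, -0.8, 0.7]
finger_gap: 0.0614
finger_force: 0.0
```

Call:
move_arm(steps=[[[0, 0, 0, 0], [0, 0, 0, 0], [0, 0, 0, 0]]])

```text
t: 48.78
tool_pos: [0.5112, 0.4211, 0.0338]
tcp_rot: [0.283, 0.959, 0.001, 0.001]
contact_force: [-0.6, -0.2, -0.3]
finger_gap: 0.0616
finger_force: 0.0
```

Call:
move_arm(steps=[[[0, 0, 0, 0], [0, 0, 0, 0], [0, 0, 0, 0], [0, 0, 0, 0], [0, 0, 0, 0], [0, 0, 0, 0], [0, 0, 0, 0], [0, 0, 0, 0]]], claw=0.0, grip_force=20)

```text
t: 49.45
tool_pos: [0.511, 0.4205, 0.0334]
tcp_rot: [0.283, 0.959, 0.001, 0.001]
contact_force: [-1.0, -0.6, 6.0]
finger_gap: 0.0355
finger_force: 20.6
```

Call:
move_arm(steps=[[[0, 0, -0.001, 0], [0, 0, -0.003, 0], [0, 0, -0.007, 0], [0, 0, -0.014, 0], [0, 0, -0.026, 0], [0, 0, -0.042, 0], [0, 0, -0.06, 0], [0, 0, -0.08, 0], [0, 0, -0.1, 0], [0, 0, -0.118, 0]]])

```text
t: 50.28
tool_pos: [0.5105, 0.4204, 0.1525]
tcp_rot: [0.283, 0.959, 0.001, 0.0]
contact_force: [-0.0, 0.2, -1.4]
finger_gap: 0.0355
finger_force: 20.2
```

Call:
move_arm(steps=[[[0, 0, -0.012, 2], [0, 0, -0.018, 6], [0, 0, -0.02, 10], [0, 0, -0.02, 14], [0, 0, -0.02, 18], [0, 0, -0.02, 21], [0, 0, -0.02, 23], [0, 0, -0.02, 23.4], [0, 0, -0.02, 23.4]]])

```text
t: 51.03
tool_pos: [0.5102, 0.4201, 0.1704]
tcp_rot: [0.472, 0.882, 0.0, 0.0]
contact_force: [-0.8, -0.7, -1.6]
finger_gap: 0.0356
finger_force: 20.2
```

```bash
python3 -c "
from h import *
plan(.537,.061,.17,33.5)"
```

```text
t 51.03 p [0.5102 0.4201 0.1704] yaz 33.7 F [-0.8 -0.7 -1.6] shift [-0.3136 -0.1771  0.0004] roll 0.2 gap 0.0356 ff 20.2
```

Call:
move_arm(steps=[[[-0.0015, -0.0005, 0, 0], [-0.005, -0.003, 0, 0], [-0.0115, -0.0065, 0, 0], [-0.02, -0.0115, 0, 0], [-0.0315, -0.0175, 0, 0], [-0.044, -0.025, 0, 0], [-0.058, -0.033, 0, 0], [-0.072, -0.041, 0, 0], [-0.086, -0.0485, 0, 0], [-0.1005, -0.0565, 0, 0]]])

```text
t: 51.87
tool_pos: [0.5196, 0.3024, 0.1701]
tcp_rot: [0.472, 0.881, -0.0, 0.0]
contact_force: [-0.2, 0.6, -1.6]
finger_gap: 0.0355
finger_force: 20.2
```

Call:
move_arm(steps=[[[-0.014, -0.008, 0, 0], [-0.028, -0.016, 0, 0], [-0.0425, -0.024, 0, 0], [-0.0565, -0.032, 0, 0], [-0.0705, -0.04, 0, 0], [-0.0845, -0.048, 0, 0], [-0.0985, -0.056, 0, 0], [-0.113, -0.064, 0, 0], [-0.127, -0.072, 0, 0], [-0.141, -0.08, 0, 0]]])

```text
t: 52.7
tool_pos: [0.5308, 0.1406, 0.1702]
tcp_rot: [0.473, 0.881, -0.0, 0.0]
contact_force: [-0.0, 0.3, -1.7]
finger_gap: 0.0356
finger_force: 20.2
```

Call:
move_arm(steps=[[[-0.014, -0.008, 0, 0], [-0.0265, -0.015, 0, 0], [-0.0375, -0.021, 0, 0], [-0.047, -0.0265, 0, 0], [-0.055, -0.031, 0, 0], [-0.061, -0.0345, 0, 0], [-0.066, -0.037, 0, 0], [-0.069, -0.039, 0, 0], [-0.0715, -0.0405, 0, 0], [-0.072, -0.0405, 0, 0]]])

```text
t: 53.53
tool_pos: [0.5372, 0.0609, 0.17]
tcp_rot: [0.472, 0.882, -0.0, -0.0]
contact_force: [-0.1, -0.4, -2.1]
finger_gap: 0.0356
finger_force: 20.2
```

```bash
python3 -c "
from h import *
plan(.537,.061,.0464,33.6)"
```

```text
t 53.53 p [0.5372 0.0609 0.17  ] yaz 33.7 F [-0.1 -0.4 -2.1] shift [ 2.000e-04 -1.000e-04  1.236e-01] roll 0.1 gap 0.0356 ff 20.2
```

Call:
move_arm(steps=[[[0, 0, 0.004, 0], [0, 0, 0.013, 0], [0, 0, 0.028, 0], [0, 0, 0.046, 0], [0, 0, 0.065, 0], [0, 0, 0.083, 0], [0, 0, 0.099, 0], [0, 0, 0.11, 0], [0, 0, 0.117, 0], [0, 0, 0.12, 0]]])

```text
t: 54.37
tool_pos: [0.5366, 0.0613, 0.0488]
tcp_rot: [0.471, 0.882, -0.0, -0.001]
contact_force: [0.3, 0.7, -1.7]
finger_gap: 0.0355
finger_force: 20.2
```

Call:
move_arm(steps=[[[0, 0, 0, 0], [0, 0, 0, 0], [0, 0, 0.0005, 0], [0, 0, 0.001, 0], [0, 0, 0.0015, 0], [0, 0, 0.002, 0], [0, 0, 0.002, 0], [0, 0, 0.002, 0]]])

```text
t: 55.03
tool_pos: [0.5372, 0.061, 0.0481]
tcp_rot: [0.472, 0.882, 0.0, 0.0]
contact_force: [-0.3, -0.8, -1.6]
finger_gap: 0.0355
finger_force: 20.2
```

Call:
move_arm(steps=[[[0, 0, 0.0005, 0], [0, 0, 0.001, 0], [0, 0, 0.0012, 0], [0, 0, 0.0012, 0], [0, 0, 0.0012, 0]]])

```text
t: 55.45
tool_pos: [0.5372, 0.0611, 0.0468]
tcp_rot: [0.472, 0.882, 0.0, -0.0]
contact_force: [0.1, -0.2, -2.9]
finger_gap: 0.0353
finger_force: 20.2
```

Call:
move_arm(steps=[[[0, 0, 0.0003, 0], [0, 0, 0.0006, 0], [0, 0, 0.0009, 0], [0, 0, 0.0009, 0], [0, 0, 0.0009, 0]]])

```text
t: 55.87
tool_pos: [0.5372, 0.0611, 0.0463]
tcp_rot: [0.472, 0.882, 0.0, 0.0]
contact_force: [-2.1, -0.5, 2.5]
finger_gap: 0.0352
finger_force: 20.6
```

Call:
move_arm(steps=[[[0, 0, -0.0002, 0], [0, 0, -0.0002, 0], [0, 0, -0.0002, 0], [0, 0, -0.0002, 0], [0, 0, -0.0002, 0], [0, 0, -0.0002, 0]]], claw=0.62)

```text
t: 56.37
tool_pos: [0.5372, 0.0611, 0.046]
tcp_rot: [0.472, 0.882, 0.0, -0.0]
contact_force: [0.0, 0.1, 0.1]
finger_gap: 0.0527
finger_force: 0.0
```

Call:
move_arm(steps=[[[0, 0, -0.004, 0], [0, 0, -0.012, 0], [0, 0, -0.025, 0], [0, 0, -0.045, 0], [0, 0, -0.07, 0], [0, 0, -0.1, 0], [0, 0, -0.135, 0], [0, 0, -0.17, 0], [0, 0, -0.2, 0], [0, 0, -0.22, 0]]])

```text
t: 57.2
tool_pos: [0.538, 0.0618, 0.2705]
tcp_rot: [0.471, 0.882, 0.002, 0.002]
contact_force: [-0.2, 1.0, 0.4]
finger_gap: 0.0529
finger_force: 0.0
```

```bash
python3 -c "
from h import *
plan(.4473,-.038,.27,0)"
```

```text
t 57.2 p [0.538  0.0618 0.2705] yaz 33.7 F [-0.2  1.   0.4] shift [-3.260e-02 -1.308e-01 -1.000e-04] roll 33.7 gap 0.0529 ff 0.0
```

Call:
move_arm(steps=[[[-0.005, -0.02, 0, 6], [-0.012, -0.048, 0, 13], [-0.02, -0.08, 0, 20], [-0.028, -0.11, 0, 27], [-0.0325, -0.128, 0, 33.7], [-0.0325, -0.131, 0, 33.7], [-0.0325, -0.131, 0, 33.7], [-0.0325, -0.131, 0, 33.7]]], claw=0.4)

```text
t: 57.87
tool_pos: [0.447, -0.0377, 0.2668]
tcp_rot: [0.706, 0.708, 0.001, 0.0]
contact_force: [0.2, 0.2, 0.4]
finger_gap: 0.0343
finger_force: 0.0
```

```bash
python3 - <<'E'
from h import *
plan(.4473,-.039,.094,0)
c=get_image("wrist"); save(c,"w6"); print(proj(c,[[.4473,.013,.105],[.4473,-.037,.105]]).round())
E
```

```text
t 57.87 p [ 0.447  -0.0377  0.2668] yaz 0.2 F [0.2 0.2 0.4] shift [-0.0014 -0.      0.1728] roll 0.2 gap 0.0343 ff 0.0
[[318. 152.]
 [317. 216.]]
```

View pics/w6.png

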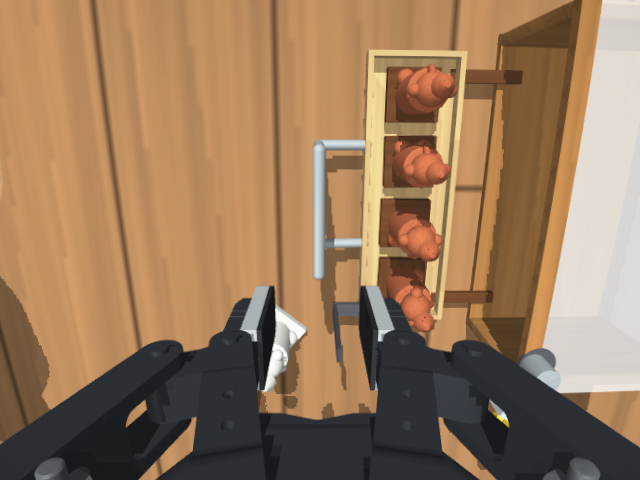

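All four figurines stand square inside the rim, with heads at (440,85), (440,172), (430,250) and (424,322). The bar is at column 319. I grip it and slide the tray home smoothly.

Call:
move_arm(steps=[[[-0.001, 0, 0.02, 0], [-0.001, 0, 0.05, 0], [-0.001, 0, 0.08, 0], [-0.001, 0, 0.11, 0], [-0.001, 0, 0.135, 0], [-0.001, 0, 0.155, 0], [-0.001, 0, 0.167, 0], [-0.001, 0, 0.172, 0], [-0.001, 0, 0.172, 0], [-0.001, 0, 0.172, 0]]])

```text
t: 58.75
tool_pos: [0.4472, -0.0388, 0.0944]
tcp_rot: [0.706, 0.708, 0.001, 0.0]
contact_force: [-1.3, 0.1, 0.0]
finger_gap: 0.0341
finger_force: 0.0
```

```bash
python3 -c "
from h import *
plan(.4473,-.039,.094,0)"
```

```text
t 58.75 p [ 0.4472 -0.0388  0.0944] yaz 0.1 F [-1.3  0.1  0. ] shift [-0.0002  0.0001  0.0004] roll 0.1 gap 0.0341 ff 0.0
```

Call:
move_arm(steps=[[[0, 0, 0, 0], [0, 0, 0, 0], [0, 0, 0, 0], [0, 0, 0, 0], [0, 0, 0, 0], [0, 0, 0, 0], [0, 0, 0, 0]]], claw=0.0)

```text
t: 59.33
tool_pos: [0.4474, -0.0395, 0.095]
tcp_rot: [0.707, 0.707, 0.001, 0.001]
contact_force: [0.7, 0.1, 5.5]
finger_gap: 0.0086
finger_force: 20.7
```

Call:
move_arm(steps=[[[0, 0.0002, 0, 0], [0, 0.0006, 0, 0], [0, 0.0012, 0, 0], [0, 0.002, 0, 0], [0, 0.003, 0, 0], [0, 0.0043, 0, 0], [0, 0.0059, 0, 0], [0, 0.0079, 0, 0], [0, 0.0103, 0, 0], [0, 0.013, 0, 0]]])

```text
t: 60.17
tool_pos: [0.459, -0.0395, 0.095]
tcp_rot: [0.707, 0.707, -0.0, 0.0]
contact_force: [-1.2, 0.9, 8.8]
finger_gap: 0.0091
finger_force: 21.0
```

Call:
move_arm(steps=[[[0, 0.003, 0, 0], [0, 0.006, 0, 0], [0, 0.009, 0, 0], [0, 0.012, 0, 0], [0, 0.015, 0, 0], [0, 0.018, 0, 0], [0, 0.021, 0, 0], [0, 0.024, 0, 0], [0, 0.027, 0, 0], [0, 0.03, 0, 0]]])

```text
t: 61.0
tool_pos: [0.4891, -0.0394, 0.0951]
tcp_rot: [0.707, 0.707, -0.0, 0.0]
contact_force: [-1.3, 1.0, 8.5]
finger_gap: 0.0091
finger_force: 20.9
```

Call:
move_arm(steps=[[[0, 0.003, 0, 0], [0, 0.006, 0, 0], [0, 0.009, 0, 0], [0, 0.012, 0, 0], [0, 0.015, 0, 0], [0, 0.018, 0, 0], [0, 0.021, 0, 0], [0, 0.024, 0, 0], [0, 0.027, 0, 0], [0, 0.03, 0, 0]]])

```text
t: 61.83
tool_pos: [0.5191, -0.0394, 0.0951]
tcp_rot: [0.707, 0.707, -0.0, -0.0]
contact_force: [-1.4, 0.9, 7.8]
finger_gap: 0.009
finger_force: 20.8
```

Call:
move_arm(steps=[[[0, 0.003, 0, 0], [0, 0.006, 0, 0], [0, 0.009, 0, 0], [0, 0.012, 0, 0], [0, 0.015, 0, 0], [0, 0.018, 0, 0], [0, 0.021, 0, 0], [0, 0.024, 0, 0], [0, 0.027, 0, 0], [0, 0.03, 0, 0]]])

```text
t: 62.67
tool_pos: [0.5491, -0.0394, 0.0951]
tcp_rot: [0.707, 0.707, -0.0, -0.0]
contact_force: [-1.0, 0.1, 6.0]
finger_gap: 0.0092
finger_force: 20.8
```

Call:
move_arm(steps=[[[0, 0.0029, 0, 0], [0, 0.0057, 0, 0], [0, 0.0083, 0, 0], [0, 0.0107, 0, 0], [0, 0.0129, 0, 0], [0, 0.0149, 0, 0], [0, 0.0165, 0, 0], [0, 0.0178, 0, 0], [0, 0.0187, 0, 0], [0, 0.019, 0, 0]]])

```text
t: 63.5
tool_pos: [0.5682, -0.0394, 0.0951]
tcp_rot: [0.707, 0.707, 0.0, 0.0]
contact_force: [-1.3, 0.4, 6.7]
finger_gap: 0.0089
finger_force: 20.8
```

```bash
python3 -c "
from h import *
plan(.5772,-.039,.094,0)"
```

```text
t 63.5 p [ 0.5682 -0.0394  0.0951] yaz 0.0 F [-1.3  0.4  6.7] shift [0.0004 0.009  0.0011] roll 0.0 gap 0.0089 ff 20.8
```

Call:
move_arm(steps=[[[0, 0.0008, 0, 0], [0, 0.002, 0, 0], [0, 0.0033, 0, 0], [0, 0.0046, 0, 0], [0, 0.0058, 0, 0], [0, 0.0068, 0, 0], [0, 0.0075, 0, 0], [0, 0.008, 0, 0], [0, 0.0083, 0, 0], [0, 0.0086, 0, 0]]])

```text
t: 64.33
tool_pos: [0.5766, -0.0393, 0.0951]
tcp_rot: [0.707, 0.707, -0.0, -0.0]
contact_force: [-1.7, 0.5, 5.7]
finger_gap: 0.0091
finger_force: 20.8
```

Call:
move_arm(steps=[[[0, 0.0003, 0, 0], [0, 0.0006, 0, 0], [0, 0.0009, 0, 0], [0, 0.0012, 0, 0], [0, 0.0015, 0, 0], [0, 0.0018, 0, 0], [0, 0.002, 0, 0], [0, 0.002, 0, 0]]])

```text
t: 65.0
tool_pos: [0.5773, -0.0393, 0.0951]
tcp_rot: [0.707, 0.707, -0.001, -0.001]
contact_force: [-3.1, 1.5, 8.9]
finger_gap: 0.0089
finger_force: 21.0
```

Call:
move_arm(steps=[[[0, 0.0005, 0, 0], [0, 0.001, 0, 0], [0, 0.0015, 0, 0], [0, 0.0015, 0, 0]]])

```text
t: 65.33
tool_pos: [0.5773, -0.0394, 0.0951]
tcp_rot: [0.707, 0.707, -0.003, -0.002]
contact_force: [-6.4, 1.5, 11.8]
finger_gap: 0.0089
finger_force: 21.2
```

Call:
move_arm(steps=[[[0, -0.0015, 0, 0], [0, -0.003, 0, 0], [0, -0.0035, 0, 0], [0, -0.0035, 0, 0]]])

```text
t: 65.67
tool_pos: [0.5773, -0.0393, 0.0951]
tcp_rot: [0.707, 0.707, 0.001, 0.0]
contact_force: [-0.6, 0.9, 5.9]
finger_gap: 0.0089
finger_force: 20.7
```

Call:
move_arm(steps=[[[0, 0, 0, 0], [0, 0, 0, 0], [0, 0, 0, 0], [0, 0, 0, 0]]], claw=0.35)

```text
t: 66.0
tool_pos: [0.5763, -0.04, 0.0936]
tcp_rot: [0.707, 0.707, -0.001, -0.0]
contact_force: [0.4, 0.2, 0.3]
finger_gap: 0.0302
finger_force: 0.0
```

```bash
python3 -c "
from h import *
plan(.649,-.217,.26,0)"
```

```text
t 66.0 p [ 0.5763 -0.04    0.0936] yaz -0.0 F [0.4 0.2 0.3] shift [-0.1771  0.0725 -0.1665] roll -0.0 gap 0.0302 ff 0.0
```

Call:
move_arm(steps=[[[0, 0, -0.01, 0], [0, 0, -0.035, 0], [0, 0, -0.07, 0], [0, 0, -0.105, 0], [0, 0, -0.14, 0], [0, 0, -0.167, 0], [-0.02, 0.008, -0.167, 0], [-0.055, 0.0225, -0.167, 0], [-0.09, 0.037, -0.167, 0], [-0.125, 0.051, -0.167, 0]]], claw=0.75)

```text
t: 66.83
tool_pos: [0.6282, -0.1659, 0.2624]
tcp_rot: [0.707, 0.708, 0.0, 0.001]
contact_force: [0.8, 0.1, 0.5]
finger_gap: 0.0636
finger_force: 0.0
```

```bash
python3 - <<'E'
from h import *
plan(.649,-.215,.26,0)
for n in("top","wrist"):
    c=get_image(n); u,v=proj(c,[[.649,-.215,.183]])[0]; print(n,u,v)
    r=9 if n=="top" else 40
    x,y=int(u),int(v); g=c["img"][y-r:y+r,x-r:x+r].max(2); m=(g<60).astype(np.uint8)
    k,_,s,ce=cv2.connectedComponentsWithStats(m)
    for i in range(1,k):
        if s[i,4]>15: print(s[i].tolist(),ce[i]+[x-r,y-r],np.round(onz(c,*(ce[i]+[x-r,y-r]),.175),4))
E
```

```text
t 66.83 p [ 0.6282 -0.1659  0.2624] yaz 0.1 F [0.8 0.1 0.5] shift [-0.0492  0.0207  0.0025] roll 0.1 gap 0.0636 ff 0.0
top 407.93562919463477 174.98563298778265
wrist 349.6282414029992 305.64286503990877
[25, 11, 27, 45, 926] [346.47516199 298.57883369] [ 0.6477 -0.2141  0.175 ]
```

Call:
move_arm(steps=[[[-0.03, 0.012, 0, 0], [-0.045, 0.018, 0, 0], [-0.049, 0.02, 0.003, 0], [-0.049, 0.02, 0.02, 0], [-0.049, 0.02, 0.045, 0], [-0.049, 0.02, 0.068, 0], [-0.049, 0.02, 0.083, 0], [-0.049, 0.02, 0.091, 0], [-0.049, 0.02, 0.092, 0], [-0.049, 0.02, 0.092, 0]]])

```text
t: 67.77
tool_pos: [0.648, -0.2129, 0.1695]
tcp_rot: [0.707, 0.707, 0.0, -0.0]
contact_force: [-0.2, 0.5, -0.2]
finger_gap: 0.0641
finger_force: 0.0
```

Call:
move_arm(steps=[[[0, 0, 0, 0], [0, 0, 0, 0], [0, 0, 0, 0], [0, 0, 0, 0], [0, 0, 0, 0]]], claw=0.36)

```text
t: 68.18
tool_pos: [0.6481, -0.2137, 0.1697]
tcp_rot: [0.707, 0.707, 0.0, 0.0]
contact_force: [-0.8, -0.0, 0.4]
finger_gap: 0.0308
finger_force: 0.0
```

```bash
python3 -c "
from h import *
plan(.5855,-.206,.17,0)"
```

```text
t 68.18 p [ 0.6481 -0.2137  0.1697] yaz 0.0 F [-0.8 -0.   0.4] shift [ 0.0077 -0.0626 -0.0004] roll 0.0 gap 0.0308 ff 0.0
```

Call:
move_arm(steps=[[[-0.001, -0.003, 0, 0], [-0.002, -0.006, 0, 0], [-0.003, -0.01, 0, 0], [-0.004, -0.014, 0, 0], [-0.005, -0.018, 0, 0], [-0.006, -0.022, 0, 0], [-0.006, -0.026, 0, 0], [-0.006, -0.03, 0, 0], [-0.006, -0.034, 0, 0], [-0.005, -0.038, 0, 0]]])

```text
t: 69.02
tool_pos: [0.6095, -0.2188, 0.1692]
tcp_rot: [0.707, 0.707, 0.0, 0.0]
contact_force: [2.0, -1.2, -0.9]
finger_gap: 0.0311
finger_force: 0.6
```

Call:
move_arm(steps=[[[0.001, -0.004, 0, 0], [0.003, -0.008, 0, 0], [0.005, -0.012, 0, 0], [0.007, -0.0155, 0, 0], [0.009, -0.0185, 0, 0], [0.0105, -0.021, 0, 0], [0.012, -0.023, 0, 0], [0.0125, -0.0245, 0, 0], [0.0125, -0.0245, 0, 0], [0.0125, -0.0245, 0, 0]]])

```text
t: 69.85
tool_pos: [0.5851, -0.2057, 0.169]
tcp_rot: [0.707, 0.707, -0.0, -0.001]
contact_force: [0.1, -0.4, -0.2]
finger_gap: 0.0313
finger_force: 0.1
```

```bash
python3 -c "
from h import *
plan(.5855,-.206,.17,0)"
```

```text
t 69.85 p [ 0.5851 -0.2057  0.169 ] yaz 0.0 F [ 0.1 -0.4 -0.2] shift [-0.0003  0.0004 -0.001 ] roll 0.0 gap 0.0313 ff 0.1
```

Call:
move_arm(steps=[[[0.0004, -0.0005, 0, 0], [0.0008, -0.001, 0, 0], [0.0012, -0.0015, 0, 0], [0.0016, -0.002, 0, 0], [0.002, -0.0025, 0, 0], [0.0024, -0.003, 0, 0], [0.0024, -0.003, 0, 0]]])

```text
t: 70.43
tool_pos: [0.5843, -0.2048, 0.1694]
tcp_rot: [0.707, 0.707, 0.001, 0.002]
contact_force: [6.0, -2.2, -3.4]
finger_gap: 0.0309
finger_force: 2.8
```

Call:
move_arm(steps=[[[-0.0024, 0.003, 0, 0], [-0.0024, 0.005, 0, 0], [-0.0024, 0.005, 0, 0], [-0.0024, 0.005, -0.015, 0], [-0.0024, 0.005, -0.04, 0], [-0.0024, 0.005, -0.07, 0], [-0.0024, 0.005, -0.1, 0], [-0.0024, 0.005, -0.11, 0], [-0.0024, -0.02, -0.11, 0], [-0.0024, -0.05, -0.11, 0]]])

```text
t: 71.27
tool_pos: [0.533, -0.205, 0.2793]
tcp_rot: [0.706, 0.708, 0.001, 0.0]
contact_force: [-0.7, -1.0, 0.1]
finger_gap: 0.031
finger_force: 0.0
```

Call:
move_arm(steps=[[[-0.02, -0.02, -0.01, 0], [-0.055, -0.03, -0.02, 0], [-0.09, -0.04, -0.02, 0], [-0.12, -0.045, -0.02, 0], [-0.14, -0.045, -0.02, 0], [-0.14, -0.045, -0.02, 0]]])

```text
t: 71.77
tool_pos: [0.4843, -0.3525, 0.2977]
tcp_rot: [0.71, 0.704, -0.002, -0.0]
contact_force: [-0.4, -1.3, -0.4]
finger_gap: 0.031
finger_force: 0.0
```

```bash
python3 - <<'E'
from h import *
a=get_image("top")["img"][:,:,::-1]; s=get_image("side")["img"][:,:,::-1]
a=cv2.resize(a[110:320,90:510],(800,400),interpolation=cv2.INTER_CUBIC)
s=s[140:340,160:560]; s=cv2.resize(s,(400,200))
cv2.imwrite("pics/fin.png",np.vstack([a,np.hstack([s,cv2.resize(get_image("wrist")["img"][:,:,::-1],(400,200))])]))
o=get_obs(); print(o["t"],o["tool_pos"])
E
```

```text
71.9167 [ 0.48736941 -0.34464525  0.29849626]
```

View pics/fin.png

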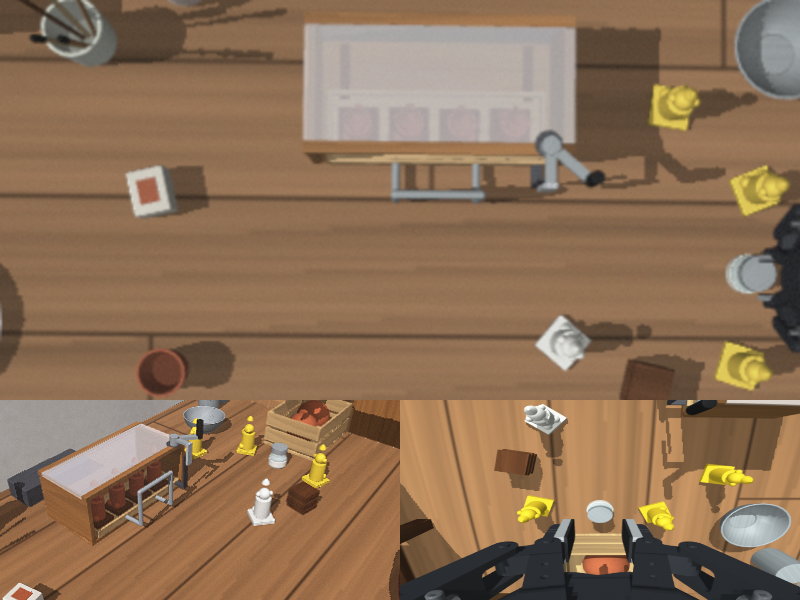

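The final picture shows all four figurines upright in the closed box, visible through the roof at (358–510,125). The tray is home, the latch is at its locked position with the knob at (595,178), and the bystanders are where they were.

```bash
python3 -c "
from bench import *
print(finish_job())"
```

```text
the job is handed in; nothing more can be done
None
```

All four terracotta figurines are standing upright on the tray in the drying box, the tray is fully home, the latch is locked, and the job was handed in at about 72 s.

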